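Balance-test two rotor arms on a knife edge and scrap the heavy-ended one

ROBOT

A 6-joint arm with a two-finger parallel gripper is mounted at the origin on a cart in front of the work surface, level with it; the furniture and walls round the work are solid. World frame = base frame: x ahead of the robot, y to its left, z up, the work surface at z = 0. Lengths are in m, angles in rad, forces in N, time in s.
With the tool pointing down it reaches from about 0.225 to 0.725 m from the base axis. Payload 3.1 kg.
Tool frame: the origin (TCP) lies at the very end of the fingers, on their centre line; the grasp point (between the pads) lies 19 mm behind it; z points along the fingers, x is the direction in which the jaws open and shut, and the axes are right-handed (so a half turn about z gives the same grasp; the last joint's range is limited). The gripper opens to 85 mm and grips with 20 to 120 N. Pads are 22 mm wide; open, the fingers measure 114 mm over their backs; the gripper's body (76 mm by 85 mm) begins 54 mm behind the grasp point. The pads swing forward as they close: fully open they stand 13 mm farther back than shut.
Start: joints at [1.152, 0.048, 0.099, 1.622, 0, 1.443], TCP at [0.151, 0.503, 0.231] pointing down, gripper open.
Joint ranges: [-2.91, 2.91], [-0.99, 1.94], [-1.21, 1.42], [-2.12, 2.29], [-1.49, 1.47], [-3.14, 3.14]. Speed limits (rad/s): [2.79, 2.79, 3.14, 3.14, 3.14, 3.14].

INTERFACE

Orientations are given as a rotation vector (axis times angle).
In Python, from workcell import get_obs, imaging, bot gives the robot as it stands.
- The arm moves only by the shell command python3 -m creep 'ROWS'. ROWS is JSON, a list of rows, each an object of numbers: "tx", "ty", "tz": the shift along the tool's x, y, z in cm; "wx", "wy", "wz": the turn, a rotation vector about the tool's x, y, z in rad; "hand": the finger opening in cm, from 0 to 8.54. In form: [{"tx": .., "ty": .., "tz": .., "wx": .., "wy": .., "wz": .., "hand": ..}, ...]. A call has 1 to 8 rows; each row is the pose to reach, as a shift and turn from the pose commanded when the call began, along the tool's axes at that moment; what a row does not reach only later rows make up. A row lasts 1/10 s, in which the tool goes at most 50 mm and 8.59 degrees, less where a joint would pass 70% of its speed; a pose out of reach is approached as far as the arm can. A call with a gripper value outside its range is refused whole. The fingers move at their own pace and stop on an object; the grip force is fixed at half the most. Time passes only in rows, so rows that repeat a pose let the fingers close. It gives the time, the measured TCP pose, the force and the opening at its end, in the units of the state.
- get_obs(): the state, without advancing time (a new reading comes with each control period).
- imaging.grab_frame(name): name is "side" or "top"; returns the picture (384x512x3 uint8, red, green, blue); there is no depth.
- imaging.calibration(name): a dict with "fx", "fy", "cx", "cy" (pixels), "k1" (the pictures are not rectified: a ray, as slopes to the right and down, at radius r is drawn at 1 + k1 r^2 times it, then the intrinsics apply), "eye" and "rotation" of the camera in the world. Camera axes: x right, y down, z forward; pixel columns grow to the right and rows downward; lengths in m; the calibration is good to about 2 mm. A picture is of the moment at which its call begins. calibration takes no time and is no camera call.
- bot.hand_in(): hands the job in, once; it reports no verdict.
Trained networks look in the newest picture that a camera, given by its name, has taken for a name from the list of things; names that differ only in an ending like _2 or _b are one class to them, and where a whole thing is asked for, a point or a joint stands for the part that bears it (a point fixed in the world has none). Each returns a list of dicts, best first, with "score" (0 to 1); they miss things now and then, are a little off and sometimes report something else, mostly with a low value. They report only what shows in the picture. A call takes as long as a camera call.
- imaging.boxes_of(camera, label): "extent" ([left, top, width, height] in pixels, round what is visible of it).
The state is a dict: "t": time; "joint_pos": joint angles; "joint_velocities": joint speeds; "effort": joint torques, N m; "tool_pos": TCP position; "orientation": TCP orientation; "ft_force": force on the tool from outside, world axes, zero at the start; "moment": the same for the moment, N m; "width": opening from 0.0 (shut) to 1.0 (fully open).
Only numpy, scipy, OpenCV 4.12 (cv2) and the standard library are available. Lean on these libraries where they do the work, as an engineer would, in place of code of your own. Each camera call takes 0.05 s, during which the arm holds its last target.

TASK

One of the two spare centrifuge rotor arms on the sloping rack has a heavy end, and only a balance test shows which. Set an arm on the knife edge of the balancing stand, groove gently over the edge, and let go: a heavy-ended arm drops one end onto a stop, the sound one stays level. Lay the heavy-ended arm flat in the scrap tray and leave the sound one sitting level by itself on the knife edge, without moving the other things on the bench.

Things in the scene. Friction and masses are not known exactly. Their poses are not given: they have to be found in the camera images.
- rotor_arm_a: aluminium rotor arm, 152 long (x), 49 mm high, 0.22 or 0.26 kg, bridge-shaped: central hub 40 (x) x 26 mm (y), z 20 to 46 mm, screw head on top (grip it across the 26); webs slope down to end bosses, diameter 28, 24 mm high, centred at x = +-62 mm. Origin: middle, in the plane of the boss undersides; z out of the screw head. Starts lying on the rack, x up the slope, z leaning 32 degrees
- rotor_arm_b: second rotor arm, same size, shape, origin and axes; the two look alike. One of them has one end 35 g too heavy (at 62 mm), the other is evenly weighted; which is which changes from start to start and cannot be seen
- rotor_arm_a_slot (a point): middle of the root of the V-groove under rotor_arm_a's hub, 30 mm above the arm's origin along its z. The groove runs across the whole hub along the arm's y, 90 degrees, 20 mm wide at its mouth, 10 mm deep. Seated, its root line lies along the knife edge
- rotor_arm_b_slot (a point): the same point of rotor_arm_b
- balance_stand: fixed: grey base 70 (x) x 190 (y) x 18 mm, column 22 (x) x 26 mm (y) with a steel knife, its edge along x. A tested arm lies across it, along the stand's y. Stop posts, 46 mm high, at y = +-66 mm: a level arm clears them by 14 mm; a heavy end drops on one, the arm leaning 11 degrees. The even arm, let go a few degrees off, swings level in about 2 s. Origin: middle of the underside
- knife_edge (a point): middle of the top of the knife edge, 90 mm above the bench; the edge is 22 mm long, along the stand's x, and slippery
- scrap_tray: open dark sheet-steel tray, fixed: 150 (x) x 214 (y) x 36 mm high, walls and floor 3 mm, wire handles at its y ends; a scrapped capacitor (25 mm across) and a small reel (36 mm) stand in its two +x corners. An arm fits lying along the tray's y. Origin: middle of its underside, z up
- rack: sloping sheet-steel rack, fixed: plate 200 mm wide (y) rising at 32 degrees towards +x, from 34 mm high at the front (with a 20 mm lip) to 135 mm at the back. The arms lie side by side on it at y = +-44 mm, lengthwise up the slope, lower bosses against the lip, an 8 mm rib between them. Origin: on the bench under the middle of the plate, z up
- solder_reel: reel of solder wire, diameter 62 mm, 55 mm high, standing on the bench behind the tray and stand; bystander. Origin: middle of its underside
- flux_tin: round flat tin, diameter 57 mm, 20 mm high, on the bench left of the stand; bystander. Origin: middle of its underside
- power_adapter: black plug-in power adapter, 94 x 50 x 32 mm, on the bench in front of the tray; bystander. Origin: middle of its underside

How it is judged:
On the way, in this order (a step that is already met when the one before it is completed fails the run):
1. an arm sits across the knife edge by itself, let go, for half a second (level or tipped) (((distance between rotor_arm_a_slot and knife_edge below 0.011 m and contact force between rotor_arm_a and balance_stand above 0.3 N and contact force between the fingers and rotor_arm_a below 0.05 N) or (distance between rotor_arm_b_slot and knife_edge below 0.011 m and contact force between rotor_arm_b and balance_stand above 0.3 N and contact force between the fingers and rotor_arm_b below 0.05 N))), for 0.5 s.
2. an arm lies flat in the scrap tray, let go (((x of rotor_arm_a in the frame of scrap_tray between -0.055 and 0.055 m and y of rotor_arm_a in the frame of scrap_tray between -0.055 and 0.055 m and z of rotor_arm_a in the frame of scrap_tray below 0.014 m and angle between rotor_arm_a's own z axis and vertical below 0.2 rad and linear speed of rotor_arm_a below 0.03 m/s and contact force between the fingers and rotor_arm_a below 0.05 N) or (x of rotor_arm_b in the frame of scrap_tray between -0.055 and 0.055 m and y of rotor_arm_b in the frame of scrap_tray between -0.055 and 0.055 m and z of rotor_arm_b in the frame of scrap_tray below 0.014 m and angle between rotor_arm_b's own z axis and vertical below 0.2 rad and linear speed of rotor_arm_b below 0.03 m/s and contact force between the fingers and rotor_arm_b below 0.05 N))), for 0.2 s.
At the end, for the whole second after the job is handed in: one arm rests by itself on the knife edge, groove root within 11 mm of its middle, level within 5 degrees, turning under 0.3 rad/s; the other lies let go on the scrap tray's floor, its middle within 55 mm of the tray's in x and y, leaning under 11 degrees, at rest (((distance between rotor_arm_a_slot and knife_edge below 0.011 m and contact force between rotor_arm_a and balance_stand above 0.3 N and contact force between the fingers and rotor_arm_a below 0.05 N and angle between rotor_arm_a's own z axis and vertical below 0.09 rad and angular speed of rotor_arm_a below 0.3 rad/s and x of rotor_arm_b in the frame of scrap_tray between -0.055 and 0.055 m and y of rotor_arm_b in the frame of scrap_tray between -0.055 and 0.055 m and z of rotor_arm_b in the frame of scrap_tray below 0.014 m and angle between rotor_arm_b's own z axis and vertical below 0.2 rad and linear speed of rotor_arm_b below 0.03 m/s and contact force between the fingers and rotor_arm_b below 0.05 N) or (distance between rotor_arm_b_slot and knife_edge below 0.011 m and contact force between rotor_arm_b and balance_stand above 0.3 N and contact force between the fingers and rotor_arm_b below 0.05 N and angle between rotor_arm_b's own z axis and vertical below 0.09 rad and angular speed of rotor_arm_b below 0.3 rad/s and x of rotor_arm_a in the frame of scrap_tray between -0.055 and 0.055 m and y of rotor_arm_a in the frame of scrap_tray between -0.055 and 0.055 m and z of rotor_arm_a in the frame of scrap_tray below 0.014 m and angle between rotor_arm_a's own z axis and vertical below 0.2 rad and linear speed of rotor_arm_a below 0.03 m/s and contact force between the fingers and rotor_arm_a below 0.05 N))); the robot touches nothing.
It fails at once if an arm is knocked or dropped hard on the balancing stand (over 40 N) (contact force between any of rotor_arm_a, rotor_arm_b and balance_stand above 40 N).
It fails at once if the reel, the tin or the adapter is moved by more than 20 mm (distance of any of solder_reel, flux_tin, power_adapter from where it was at the start of the episode above 0.02 m).
It also fails if it takes over 70 s, if anything falls off the work surface, if the arm or the gripper's body presses on something with over 40 N, if the wrist force passes 120 N, or if a joint passes its speed limit or range.

## Working session

There is one attempt and no reset: what is moved stays moved. The work goes in short steps, Python scripts to look and compute and a shell command to move; the robot and the scene stay as the last step left them, time stands still between calls to the robot, and variables do not carry over. Pictures are saved under pics/ and viewed, and the job is handed in when it is done.

```bash
ls; mkdir -p pics; python3 - <<'E'
from workcell import get_obs, imaging, bot
import cv2
print(get_obs())
for n in("side","top"):
    f=imaging.grab_frame(n); cv2.imwrite(f"pics/{n}0.png",f[:,:,::-1]); print(n,imaging.calibration(n))
E
```

```text
pics
{'t': 0.0, 'joint_pos': array([ 1.15220880e+00,  4.87248064e-02,  9.75791030e-02,  1.62199863e+00,
       -1.12023174e-05,  1.44300046e+00]), 'joint_velocities': array([-0.00095168,  0.0012592 , -0.00125939, -0.00193271,  0.00173768,
       -0.00036802]), 'effort': array([-1.66567024e-04, -3.38788390e+01,  3.20011747e+01,  2.05169781e-02,
       -4.13954217e-05, -1.58829142e-06]), 'tool_pos': array([0.15028383, 0.50238694, 0.23012127]), 'orientation': array([ 2.51892159,  1.87545667, -0.0032051 ]), 'ft_force': array([-0.48539497, -0.30669298,  0.71449102]), 'moment': array([ 0.0202541 , -0.05237509, -0.04381006]), 'width': 0.9985199617248085}
side {'fx': 355.0654853058044, 'fy': 355.0654853058044, 'cx': 256.6676631599521, 'cy': 193.8481187931081, 'k1': -0.0043752443648847885, 'eye': array([ 0.4466557 , -0.6946526 ,  0.60629142]), 'rotation': array([-2.13352078,  0.04047005, -0.00694141])}
top {'fx': 439.17376398714003, 'fy': 439.17376398714003, 'cx': 253.47634311066574, 'cy': 188.6128535707541, 'k1': -0.0008622716180542171, 'eye': array([0.24976298, 0.12793946, 1.07292909]), 'rotation': array([-2.14671222,  2.03871406, -0.23102492])}
```

View pics/side0.png

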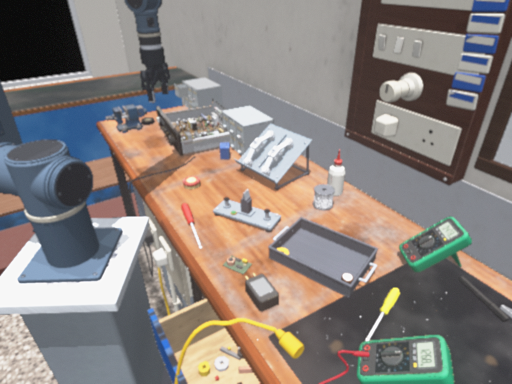

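View pics/top0.png

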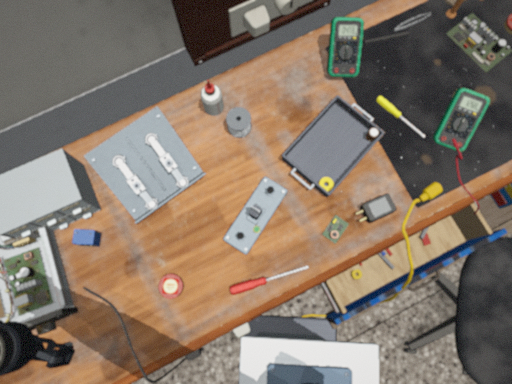

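The side and top views show everything. In the top view the rack with the two arms is at about (145,165), the stand at (255,213), the tray at (333,145), the tin at (171,285), the solder reel at (238,122) and the adapter at (377,207). Next I'll zoom in.

```bash
cat > h.py <<'E'
import numpy as np, cv2
from scipy.spatial.transform import Rotation as R
from workcell import get_obs, imaging, bot
C={n:imaging.calibration(n) for n in("side","top")}
# rotation: camera->world
def proj(n,P):
    c=C[n];P=np.atleast_2d(P);q=R.from_rotvec(c['rotation']).inv().apply(P-c['eye'])
    s=q[:,:2]/q[:,2:];s=s*(1+c['k1']*(s**2).sum(1,keepdims=True))
    return s*[c['fx'],c['fy']]+[c['cx'],c['cy']]
def ray(n,uv):
    c=C[n];d=(np.atleast_2d(uv)-[c['cx'],c['cy']])/[c['fx'],c['fy']];s=d.copy()
    for _ in range(5): s=d/(1+c['k1']*(s**2).sum(1,keepdims=True))
    return R.from_rotvec(c['rotation']).apply(np.c_[s,np.ones(len(s))])
def atz(n,uv,z):
    r=ray(n,uv);e=C[n]['eye'];return e+r*((z-e[2])/r[:,2])[:,None]
def crop(n,x,y,w,h,k,name,img=None):
    f=cv2.cvtColor(imaging.grab_frame(n),cv2.COLOR_RGB2BGR) if img is None else img
    c=cv2.resize(f[y:y+h,x:x+w],None,fx=k,fy=k,interpolation=cv2.INTER_CUBIC);
    for u in range((x+9)//10*10,x+w,10):
        cv2.line(c,(int((u-x+.5)*k),0),(int((u-x+.5)*k),8 if u%50 else 20),(0,0,255),1)
        if u%50==0: cv2.putText(c,str(u),(int((u-x)*k)+3,20),0,.4,(0,0,255))
    for v in range((y+9)//10*10,y+h,10):
        cv2.line(c,(0,int((v-y+.5)*k)),(8 if v%50 else 20,int((v-y+.5)*k)),(0,0,255),1)
        if v%50==0: cv2.putText(c,str(v),(3,int((v-y)*k)-3),0,.4,(0,0,255))
    cv2.imwrite("pics/"+name,c)
E
python3 - <<'E'
from h import *
t=cv2.imread("pics/top0.png");s=cv2.imread("pics/side0.png")
crop("top",75,85,160,150,5,"c1.png",t)
crop("top",210,85,180,175,4,"c2.png",t)
crop("side",180,110,220,200,3.6,"c3.png",s)
print(proj("top",[[0.15,.5,.23]]),proj("side",[[0.15,.5,.23]]))
print(atz("top",[[171,285],[238,122],[333,145],[255,213]],0))
E
```

```text
[[ 50.4708543  337.27347726]] [[159.34527849 102.19991162]]
[[ 0.25610805  0.33194335  0.        ]
 [ 0.67839467  0.19706206  0.        ]
 [ 0.62774454 -0.05043013  0.        ]
 [ 0.44063562  0.14048077  0.        ]]
```

View pics/c1.png

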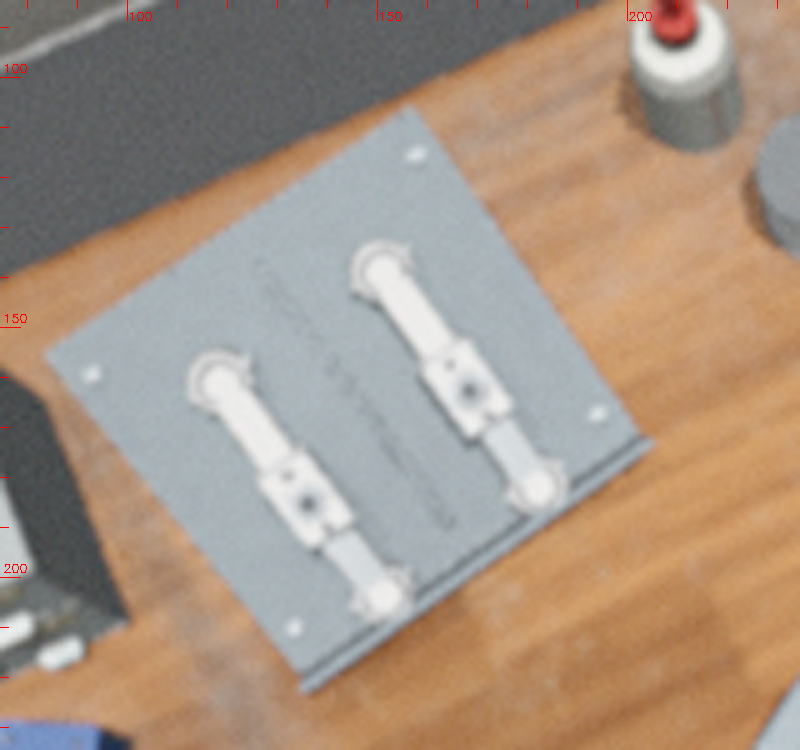

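View pics/c2.png

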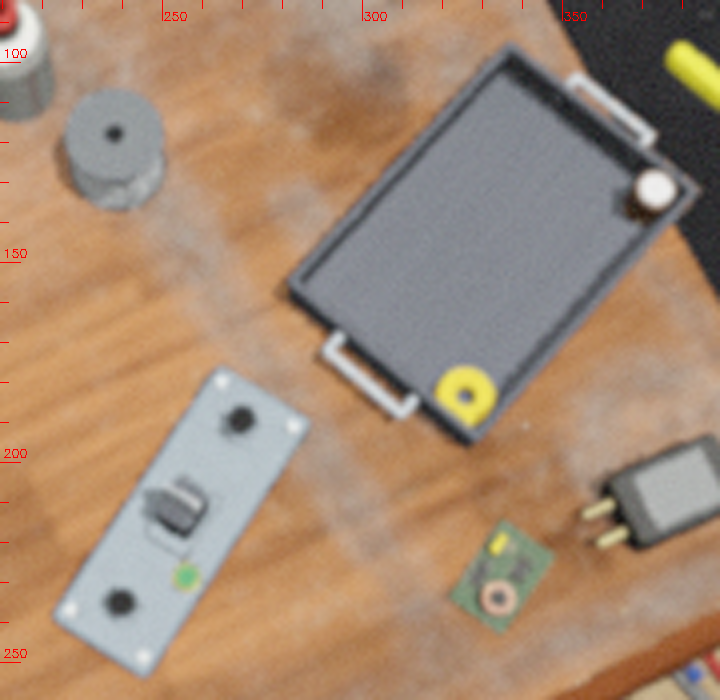

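View pics/c3.png

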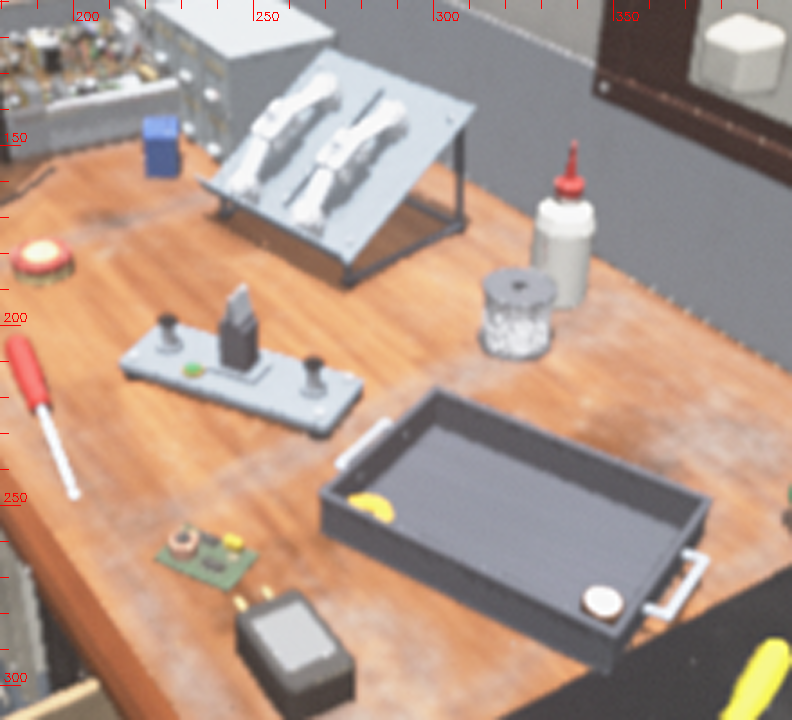

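```bash
python3 - <<'E'
from h import *
s=cv2.imread("pics/side0.png")
crop("side",230,115,90,75,8,"c4.png",s)
crop("side",205,180,85,60,9,"c5.png",s)
E
```

```text
(no output)
```

View pics/c4.png

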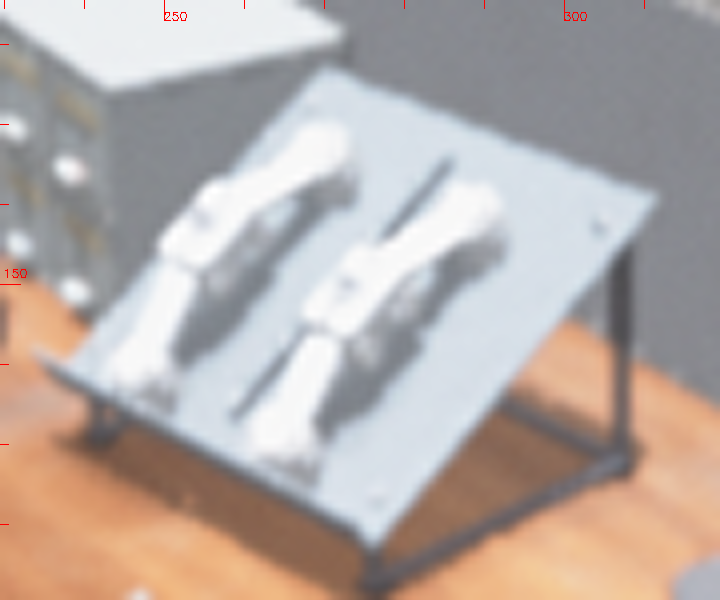

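View pics/c5.png

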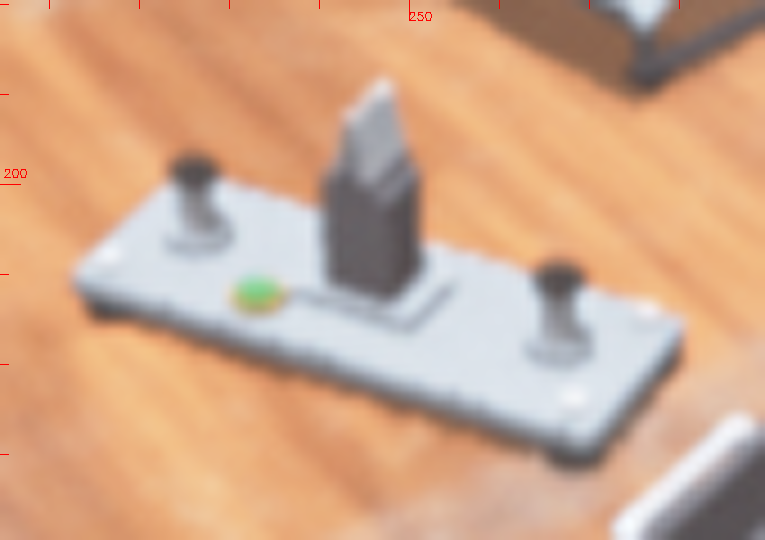

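```bash
cat > fit.py <<'E'
from h import *
from scipy.optimize import least_squares
def c(o,k,pts): return np.array(pts,float)/k+np.array(o)-.5
T1=lambda p:c((75,85),5,p); T2=lambda p:c((210,85),4,p); S3=lambda p:c((180,110),3.6,p); S4=lambda p:c((230,115),8,p); S5=lambda p:c((205,180),9,p)
def fitplanar(name,obs,x0,zf=0):
    def tr(p,m): return R.from_euler('z',p[2]).apply(m)+[p[0],p[1],0]
    def f(p): return np.concatenate([(proj(n,tr(p,m))-q).ravel() for n,m,q in obs])
    r=least_squares(f,x0,loss='soft_l1'); print(name,r.x.round(4),np.degrees(r.x[2]).round(1))
    for n,m,q in obs: print(n,(proj(n,tr(r.x,m))-q).round(1).tolist())
    return r.x
A=np.array
bt=T2([(221,367),(312,424),(145,677),(53,616)]); print(atz('top',bt,.018).round(4)[:,:2].tolist())
tt=T2([(511,44),(699,190),(470,446),(289,287)]); print(atz('top',tt,.036).round(4)[:,:2].tolist())
rt=T1([(410,107),(45,355)]);print(atz('top',rt,.135).round(4)[:,:2].tolist())
E
python3 fit.py
```

```text
[[0.5311, 0.1208], [0.4977, 0.0632], [0.3379, 0.1572], [0.3714, 0.2145]]
[[0.7486, -0.0538], [0.6557, -0.1718], [0.4847, -0.0314], [0.5795, 0.0814]]
[[0.6545, 0.378], [0.5274, 0.5293]]
```

```bash
cat >> fit.py <<'E'
h=.018
st=fitplanar('stand',[
 ('top',A([[ .035,-.095,h],[-.035,-.095,h],[-.035,.095,h],[.035,.095,h]]),bt),
 ('top',A([[0,-.066,.046],[0,.066,.046]]),T2([(241,418),(120,601)])),
 ('side',A([[-.035,.095,h],[-.035,-.095,h],[.035,-.095,h]]),S5([(78,272),(585,440),(685,320)])),
 ('side',A([[0,.066,.046],[0,-.066,.046]]),S5([(195,162),(558,272)])),
 ('side',A([[.011,0,.09],[-.011,0,.09]]),S5([(383,80),(348,112)])),
 ],[.4345,.1389,np.radians(59.6)])
w=.075;l=.107
fitplanar('tray',[
 ('top',A([[-w,l,.036],[w,l,.036],[w,-l,.036],[-w,-l,.036]]),tt),
 ('side',A([[-w,-l,.036],[-w,l,.036],[w,l,.036],[w,-l,.036]]),S3([(435,390),(709,500),(610,632),(321,492)])),
 ],[.617,-.044,np.radians(-128.5)])
a=np.radians(32);hx=.101/np.tan(a)/2
n_=A([-np.sin(a),0,np.cos(a)])*.02
def rk(z0=0):
  return
rack=fitplanar('rack',[
 ('top',A([[hx,-.1,.135],[hx,.1,.135]]),rt),
 ('side',A([[hx,.1,.135],[hx,-.1,.135]]),S4([(325,65),(658,195)])),
 ('side',A([[-hx,.1,.034]+n_,[-hx,-.1,.034]+n_]),S4([(35,352),(372,540)])),
 ('top',A([[-hx,-.1,.034]+n_,[-hx,.1,.034]+n_]),T1([(654,440),(305,690)])),
 ],[.53,.40,np.radians(40)])
# arms
def arm(name,obs,x0):
    def tr(p,m): return (R.from_euler('z',p[3])*R.from_euler('y',-a)).apply(m)+p[:3]
    def f(p): return np.concatenate([(proj(n,tr(p,m))-q).ravel() for n,m,q in obs])
    r=least_squares(f,x0,loss='soft_l1');p=r.x
    rel=R.from_euler('z',-rack[2]).apply(p[:3]-[rack[0],rack[1],0])
    print(name,p.round(4),np.degrees(p[3]).round(1),'rackframe',rel.round(4),'hub top',tr(p,A([[0,0,.046]])).round(4))
    for n,m,q in obs: print(n,(proj(n,tr(p,m))-q).round(1).tolist())
    return p
top=A([[0,0,.049],[.02,-.013,.046],[-.02,-.013,.046],[-.02,.013,.046],[.02,.013,.046],[.062,0,.024],[-.062,0,.024]])
sd=A([[0,0,.049],[-.02,-.013,.046],[-.02,.013,.046]])
m=A([-.0155,0,.0748]);
for nm,y,tp,sp in (('L',.044,[(309,501),(355-58,445),(355,522),(318,550),(260,482),(217,380),(384,597)][:],[(203,218),(193,268),(160,245)]),
             ('R',-.044,[(469,391),(457,340),(515,407),(476,438),(419,370),(379,268),(538,487)],[(346,285),(332,335),(302,315)])):
    # order: top corner=(+x,-y)? right=( -x,-y)
    p0=R.from_euler('z',rack[2]).apply(m+[0,y,0])+[rack[0],rack[1],0]
    arm(nm,[('top',top,T1(tp)),('side',sd,S4(sp))],[*p0,rack[2]])
E
python3 fit.py
```

```text
[[0.5311, 0.1208], [0.4977, 0.0632], [0.3379, 0.1572], [0.3714, 0.2145]]
[[0.7486, -0.0538], [0.6557, -0.1718], [0.4847, -0.0314], [0.5795, 0.0814]]
[[0.6545, 0.378], [0.5274, 0.5293]]
stand [0.4356 0.1401 1.0381] 59.5
top [[-0.4, -1.6], [0.6, -0.7], [-0.5, 0.8], [-1.7, -0.1]]
top [[0.4, 0.1], [-0.0, 0.1]]
side [[-1.6, -0.2], [0.3, -0.1], [0.4, -0.2]]
side [[-0.3, 0.6], [-0.2, 0.6]]
side [[0.0, 0.6], [-0.1, 0.8]]
tray [ 0.6182 -0.0431 -2.2569] -129.3
top [[-0.4, -0.0], [-1.1, 0.8], [0.8, -1.3], [-0.5, -1.4]]
side [[-0.3, -0.4], [-0.2, 0.3], [0.2, 1.3], [-1.1, 0.4]]
rack [0.5301 0.4012 0.7028] 40.3
top [[0.4, -0.7], [-0.3, 0.1]]
side [[-0.6, 0.5], [0.1, 0.4]]
side [[-0.3, 0.1], [-2.1, -2.5]]
top [[-0.4, -0.2], [0.5, -0.5]]
L [0.4902 0.426  0.0755 0.7014] 40.2 rackframe [-0.0145  0.0447  0.0755] hub top [[0.4716 0.4102 0.1145]]
top [[-0.3, 0.1], [1.4, 0.6], [0.6, -0.9], [-1.6, 0.3], [-0.9, 0.0], [0.5, 0.4], [0.1, -0.7]]
side [[-0.0, -0.1], [0.5, -0.2], [-0.5, 0.3]]
R [0.5458 0.3592 0.0749 0.7081] 40.6 rackframe [-0.0152 -0.0423  0.0749] hub top [[0.5273 0.3433 0.1139]]
top [[-0.2, -0.2], [1.5, -0.6], [0.2, -0.0], [-1.2, 0.5], [-0.3, 0.1], [0.2, 0.9], [-0.0, -0.3]]
side [[0.1, -0.2], [1.2, 0.1], [-0.7, -0.0]]
```

```bash
cat > plan.py <<'E'
from h import *
L=([.4902,.4260,.0755],np.radians(40.4),np.radians(32));RR=([.5458,.3592,.0749],np.radians(40.4),np.radians(32))
STAND=([.4356,.1401,.060],np.radians(-30.5),0); TRAY=([.6182,-.0431,.003],np.radians(-39.3),0)
def pose(arm,off=0,zt=.022,s=None):
    "tool pose for holding arm with given pose; off=retreat along arm z"
    o,yaw,p=arm;Ra=R.from_euler('z',yaw)*R.from_euler('y',-p)
    pos=np.array(o)+Ra.apply([0,0,zt+off]); M=Ra.as_matrix()
    out=[]
    for s in (1,-1):
        x=s*M[:,1];z=-M[:,2];out.append((pos,R.from_matrix(np.c_[x,np.cross(z,x),z])))
    return out
def rel(t,cur=None):
    o=get_obs()
    p0,R0=(o['tool_pos'],R.from_rotvec(o['orientation'])) if cur is None else cur
    d=R0.inv().apply(t[0]-p0)*100;w=(R0.inv()*t[1]).as_rotvec();return d,w
def show(arm,off=0,zt=.022):
    for t in pose(arm,off,zt):
        d,w=rel(t);print('cm',d.round(2),'w',w.round(3),'deg',np.degrees(np.linalg.norm(w)).round(1),'pos',t[0].round(4))
    o=get_obs();print('now',o['t'],o['tool_pos'].round(4),o['joint_pos'].round(2),o['ft_force'].round(2),o['width'])
E
python3 -c "
from plan import *
show(RR,.10);show(L,.1)
print(R.from_rotvec(get_obs()['orientation']).as_matrix().round(2))"
```

```text
cm [-7.8  38.48  5.19] w [-0.512  0.28  -0.969] deg 64.8 pos [0.4966 0.3173 0.1784]
cm [-7.8  38.48  5.19] w [0.326 0.598 2.079] deg 125.4 pos [0.4966 0.3173 0.1784]
now 0.1 [0.1503 0.5024 0.2302] [1.15 0.05 0.1  1.62 0.   1.44] [ 0.04 -0.39  0.93] 1.0027598914943525
cm [-2.99 31.24  5.12] w [-0.512  0.28  -0.969] deg 64.8 pos [0.441  0.3841 0.179 ]
cm [-2.99 31.24  5.12] w [0.326 0.598 2.079] deg 125.4 pos [0.441  0.3841 0.179 ]
now 0.1 [0.1503 0.5024 0.2302] [1.15 0.05 0.1  1.62 0.   1.44] [ 0.04 -0.39  0.93] 1.0027598914943525
[[ 0.29  0.96 -0.  ]
 [ 0.96 -0.29 -0.  ]
 [-0.   -0.   -1.  ]]
```

```bash
python3 -m creep '[{"tx":-1,"ty":5,"tz":0,"wx":-0.064,"wy":0.035,"wz":-0.121,"hand":6},{"tx":-2,"ty":10,"tz":0.5,"wx":-0.128,"wy":0.07,"wz":-0.242,"hand":6},{"tx":-3,"ty":15,"tz":1,"wx":-0.192,"wy":0.105,"wz":-0.363,"hand":6},{"tx":-4,"ty":20,"tz":2,"wx":-0.256,"wy":0.14,"wz":-0.484,"hand":6},{"tx":-5,"ty":25,"tz":3,"wx":-0.32,"wy":0.175,"wz":-0.605,"hand":6},{"tx":-6,"ty":30,"tz":4,"wx":-0.384,"wy":0.21,"wz":-0.727,"hand":6},{"tx":-7,"ty":34.5,"tz":4.6,"wx":-0.448,"wy":0.245,"wz":-0.848,"hand":6},{"tx":-7.8,"ty":38.5,"tz":5.2,"wx":-0.512,"wy":0.28,"wz":-0.969,"hand":6}]'; python3 -m creep '[{"hand":6},{"hand":6}]'; python3 -c "
from plan import *
show(RR,.10)
crop('side',190,90,200,150,4,'d1.png')"
```

```text
t: 0.9
tool_pos: [0.4857, 0.3236, 0.1806]
orientation: [1.203, 2.553, 0.727]
ft_force: [0.7, 0.9, -0.3]
width: 0.702
cm [-1.18  0.26  0.41] w [-0.006  0.002 -0.014] deg 0.9 pos [0.4966 0.3173 0.1784]
cm [-1.18  0.26  0.41] w [3.000e-03 1.000e-02 3.127e+00] deg 179.2 pos [0.4966 0.3173 0.1784]
now 0.9 [0.4857 0.3236 0.1806] [ 0.38 -0.39 -0.5   0.92  0.16 -0.26] [ 0.67  0.9  -0.29] 0.7018904822516456schema error: expected keys tx, ty, tz, wx, wy, wz, hand
```

View pics/d1.png

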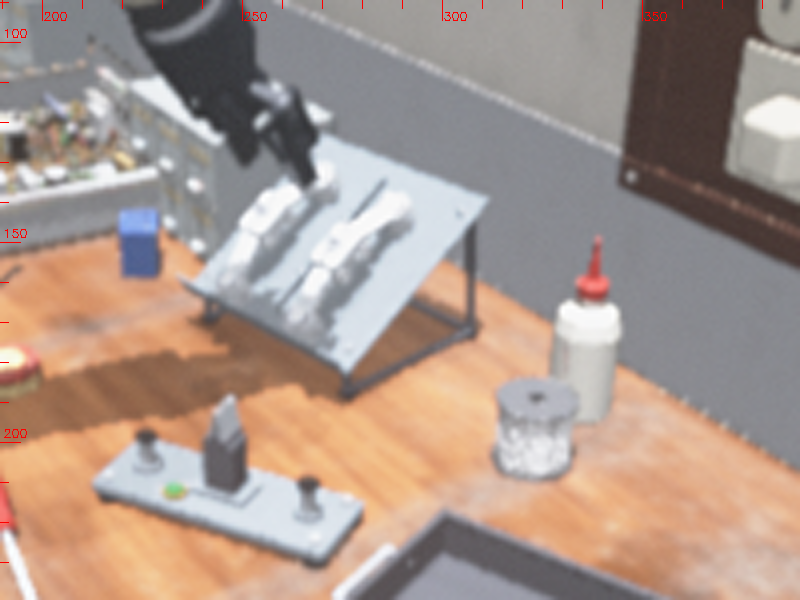

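The gripper hovers over the rack and nothing has been disturbed. I'll check the settled pose and compare the projected fingertip position with the picture.

```bash
python3 -m creep '[{"tx":0,"ty":0,"tz":0,"wx":0,"wy":0,"wz":0,"hand":6}]'; python3 -c "
from plan import *
show(RR,.10)
o=get_obs();p=o['tool_pos'];Q=R.from_rotvec(o['orientation'])
for n in ('top','side'):
  f=cv2.cvtColor(imaging.grab_frame(n),cv2.COLOR_RGB2BGR)
  q=proj(n,p+Q.apply([[-.03,0,-.006],[.03,0,-.006],[0,0,0],[0,0,.1]]));print(q.round(1).tolist())
  for u,v in q: cv2.circle(f,(round(u),round(v)),1,(0,0,255),-1)
  u,v=q[2].astype(int);crop(n,max(u-60,0),max(v-60,0),120,100,5,'e_%s.png'%n,f)
"
```

```text
t: 1.05
tool_pos: [0.486, 0.3204, 0.1781]
orientation: [1.224, 2.549, 0.718]
ft_force: [0.6, -0.3, -0.2]
width: 0.705
cm [-0.91  0.55  0.29] w [-0.014  0.006 -0.028] deg 1.8 pos [0.4966 0.3173 0.1784]
cm [-0.91  0.55  0.29] w [0.01  0.021 3.114] deg 178.4 pos [0.4966 0.3173 0.1784]
now 1.05 [0.486  0.3204 0.1781] [ 0.38 -0.38 -0.5   0.93  0.16 -0.25] [ 0.58 -0.32 -0.17] 0.7049401211028676
[[183.1, 165.2], [159.3, 181.4], [170.9, 172.8], [165.3, 165.3]]
[[266.3, 136.7], [253.4, 130.8], [260.5, 135.0], [272.4, 155.1]]
```

View pics/e_top.png

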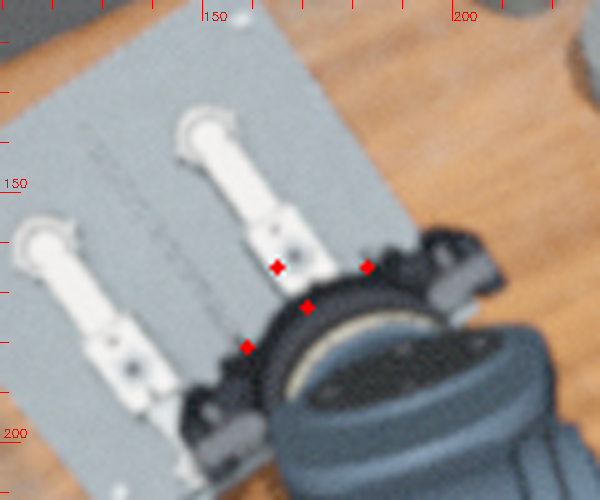

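View pics/e_side.png

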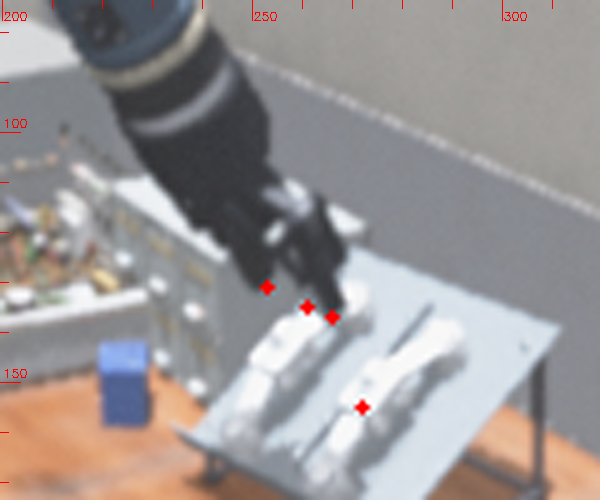

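The projected fingertips match the picture in both views to within 1–2 px. I'll let the arm settle first and then correct.

```bash
python3 -m creep '[{"tx":0,"ty":0,"tz":0,"wx":0,"wy":0,"wz":0,"hand":6},{"tx":0,"ty":0,"tz":0,"wx":0,"wy":0,"wz":0,"hand":6},{"tx":0,"ty":0,"tz":0,"wx":0,"wy":0,"wz":0,"hand":6}]'; python3 -c "
from plan import *
show(RR,.10)"
```

```text
t: 1.45
tool_pos: [0.4845, 0.3261, 0.1817]
orientation: [1.209, 2.553, 0.725]
ft_force: [-0.2, 0.8, -0.8]
width: 0.702
cm [-1.45  0.15  0.47] w [-0.009  0.002 -0.018] deg 1.2 pos [0.4966 0.3173 0.1784]
cm [-1.45  0.15  0.47] w [3.000e-03 1.400e-02 3.123e+00] deg 179.0 pos [0.4966 0.3173 0.1784]
now 1.45 [0.4845 0.3261 0.1817] [ 0.39 -0.38 -0.5   0.93  0.16 -0.25] [-0.24  0.79 -0.78] 0.7017151628433758
```

```bash
for i in 1 2 3 4; do python3 -m creep '[{"tx":0,"ty":0,"tz":0,"wx":0,"wy":0,"wz":0,"hand":6}]' | grep tool; python3 -c "
from workcell import *
print(get_obs()['joint_pos'].round(4),get_obs()['joint_velocities'].round(3))"; done
```

```text
tool_pos: [0.4847, 0.3257, 0.1815]
[ 0.3892 -0.3839 -0.4993  0.9276  0.1607 -0.253 ] [-0.01   0.001 -0.006 -0.    -0.001 -0.   ]
tool_pos: [0.4848, 0.3252, 0.1813]
[ 0.3884 -0.3839 -0.4997  0.9276  0.1608 -0.2531] [-0.009  0.    -0.003 -0.002  0.    -0.002]
tool_pos: [0.485, 0.3249, 0.1812]
[ 0.3877 -0.3839 -0.4998  0.9275  0.1608 -0.2531] [-0.004  0.    -0.003 -0.001 -0.002  0.001]
tool_pos: [0.4851, 0.3246, 0.1811]
[ 0.3873 -0.3839 -0.4999  0.9275  0.1608 -0.2531] [-0.004  0.    -0.    -0.002 -0.002 -0.001]
```

```bash
python3 -c "
from plan import *
show(RR,.05);show(RR,0)"
```

```text
cm [-1.28  0.27  5.44] w [-0.009  0.003 -0.02 ] deg 1.3 pos [0.5167 0.3345 0.136 ]
cm [-1.28  0.27  5.44] w [0.005 0.015 3.121] deg 178.8 pos [0.5167 0.3345 0.136 ]
now 1.85 [0.4851 0.3246 0.1811] [ 0.39 -0.38 -0.5   0.93  0.16 -0.25] [-0.72  0.15  0.05] 0.7051753128835745
cm [-1.26  0.31 10.44] w [-0.009  0.003 -0.02 ] deg 1.3 pos [0.5369 0.3516 0.0936]
cm [-1.26  0.31 10.44] w [0.005 0.015 3.121] deg 178.8 pos [0.5369 0.3516 0.0936]
now 1.85 [0.4851 0.3246 0.1811] [ 0.39 -0.38 -0.5   0.93  0.16 -0.25] [-0.72  0.15  0.05] 0.7051753128835745
```

```bash
python3 -m creep '[{"tx":-0.5,"ty":0.1,"tz":1,"wx":-0.009,"wy":0.003,"wz":-0.02,"hand":6},{"tx":-1.26,"ty":0.3,"tz":2,"wx":-0.009,"wy":0.003,"wz":-0.02,"hand":6},{"tx":-1.26,"ty":0.3,"tz":3,"wx":-0.009,"wy":0.003,"wz":-0.02,"hand":6},{"tx":-1.26,"ty":0.3,"tz":4,"wx":-0.009,"wy":0.003,"wz":-0.02,"hand":6},{"tx":-1.26,"ty":0.3,"tz":4.5,"wx":-0.009,"wy":0.003,"wz":-0.02,"hand":6},{"tx":-1.26,"ty":0.3,"tz":5,"wx":-0.009,"wy":0.003,"wz":-0.02,"hand":6},{"tx":-1.26,"ty":0.3,"tz":5,"wx":-0.009,"wy":0.003,"wz":-0.02,"hand":6},{"tx":-1.26,"ty":0.3,"tz":5,"wx":-0.009,"wy":0.003,"wz":-0.02,"hand":6}]'; python3 -c "
from plan import *
show(RR,0)
crop('side',230,100,100,90,7,'d2.png')"
```

```text
t: 2.65
tool_pos: [0.5151, 0.3334, 0.14]
orientation: [1.182, 2.556, 0.733]
ft_force: [0.2, 1.0, 0.2]
width: 0.699
cm [-0.02 -0.05  5.45] w [-0.  0. -0.] deg 0.0 pos [0.5369 0.3516 0.0936]
cm [-0.02 -0.05  5.45] w [0.000e+00 1.000e-03 3.141e+00] deg 180.0 pos [0.5369 0.3516 0.0936]
now 2.65 [0.5151 0.3334 0.14  ] [ 0.38 -0.29 -0.52  0.81  0.17 -0.28] [0.22 1.02 0.18] 0.6990748320406234
```

View pics/d2.png

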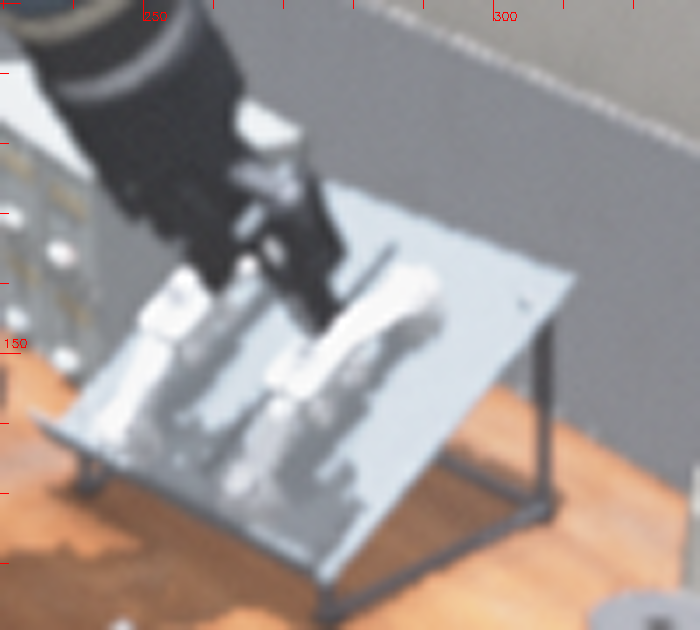

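The fingers straddle the line of the right-hand arm above its hub, at about (283,147). Going down 5.4 cm.

```bash
python3 -m creep '[{"tx":0,"ty":0,"tz":1.2,"wx":0,"wy":0,"wz":0,"hand":6},{"tx":0,"ty":0,"tz":2.4,"wx":0,"wy":0,"wz":0,"hand":6},{"tx":0,"ty":0,"tz":3.4,"wx":0,"wy":0,"wz":0,"hand":6},{"tx":0,"ty":0,"tz":4.2,"wx":0,"wy":0,"wz":0,"hand":6},{"tx":0,"ty":0,"tz":5,"wx":0,"wy":0,"wz":0,"hand":6},{"tx":0,"ty":0,"tz":5.2,"wx":0,"wy":0,"wz":0,"hand":6},{"tx":0,"ty":0,"tz":5.2,"wx":0,"wy":0,"wz":0,"hand":6},{"tx":0,"ty":0,"tz":5.2,"wx":0,"wy":0,"wz":0,"hand":6}]'; python3 -c "
from plan import *
show(RR,0)
crop('side',230,100,100,90,7,'d3.png')
crop('top',130,120,110,100,6,'d4.png')"
```

```text
t: 3.5
tool_pos: [0.5363, 0.3511, 0.0962]
orientation: [1.182, 2.556, 0.733]
ft_force: [-0.9, 0.6, -0.1]
width: 0.701
cm [ 0.   -0.07  0.26] w [ 0.  0. -0.] deg 0.0 pos [0.5369 0.3516 0.0936]
cm [ 0.   -0.07  0.26] w [ 1.000e-03 -0.000e+00  3.141e+00] deg 180.0 pos [0.5369 0.3516 0.0936]
now 3.5 [0.5363 0.3511 0.0962] [ 0.39 -0.18 -0.52  0.7   0.16 -0.27] [-0.88  0.64 -0.05] 0.7013337414927487
```

View pics/d3.png

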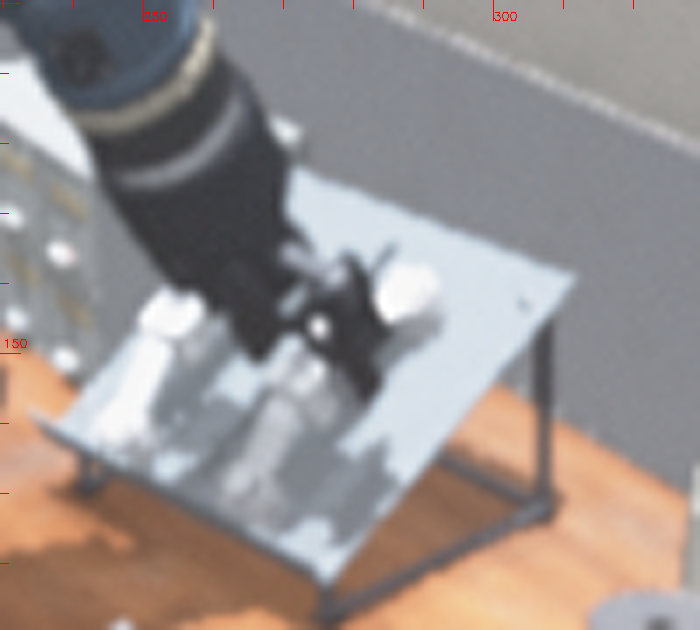

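View pics/d4.png

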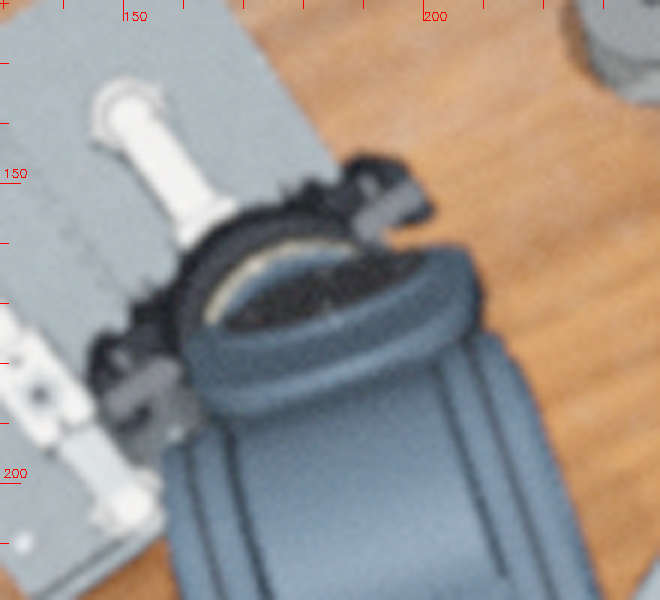

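The hub is centred between the fingers at about (272,150) in the side view. Closing on it.

```bash
python3 -m creep '[{"tx":0,"ty":0,"tz":0.15,"wx":0,"wy":0,"wz":0,"hand":4},{"tx":0,"ty":0,"tz":0.2,"wx":0,"wy":0,"wz":0,"hand":3},{"tx":0,"ty":0,"tz":0.2,"wx":0,"wy":0,"wz":0,"hand":2},{"tx":0,"ty":0,"tz":0.2,"wx":0,"wy":0,"wz":0,"hand":1.5},{"tx":0,"ty":0,"tz":0.2,"wx":0,"wy":0,"wz":0,"hand":1},{"tx":0,"ty":0,"tz":0.2,"wx":0,"wy":0,"wz":0,"hand":1},{"tx":0,"ty":0,"tz":0.2,"wx":0,"wy":0,"wz":0,"hand":1},{"tx":0,"ty":0,"tz":0.2,"wx":0,"wy":0,"wz":0,"hand":1}]'; python3 -c "
from plan import *
show(RR,0)"
```

```text
t: 4.4
tool_pos: [0.5371, 0.3516, 0.0945]
orientation: [1.182, 2.556, 0.732]
ft_force: [-2.8, -3.2, 3.7]
width: 0.292
cm [ 0.01 -0.06  0.07] w [-0.     0.001 -0.001] deg 0.0 pos [0.5369 0.3516 0.0936]
cm [ 0.01 -0.06  0.07] w [1.000e-03 0.000e+00 3.141e+00] deg 180.0 pos [0.5369 0.3516 0.0936]
now 4.4 [0.5371 0.3516 0.0945] [ 0.4  -0.18 -0.52  0.69  0.16 -0.26] [-2.82 -3.2   3.7 ] 0.2915881932169979
```

Holding: the opening is 25 mm, about the hub's 26. Lifting off along the tool axis.

```bash
python3 -m creep '[{"tx":0,"ty":0,"tz":-0.5,"wx":0,"wy":0,"wz":0,"hand":1},{"tx":0,"ty":0,"tz":-1.2,"wx":0,"wy":0,"wz":0,"hand":1},{"tx":0,"ty":0,"tz":-2.5,"wx":0,"wy":0,"wz":0,"hand":1},{"tx":0,"ty":0,"tz":-4,"wx":0,"wy":0,"wz":0,"hand":1},{"tx":0,"ty":0,"tz":-6,"wx":0,"wy":0,"wz":0,"hand":1},{"tx":0,"ty":0,"tz":-8,"wx":0,"wy":0,"wz":0,"hand":1},{"tx":0,"ty":0,"tz":-9.5,"wx":0,"wy":0,"wz":0,"hand":1},{"tx":0,"ty":0,"tz":-10,"wx":0,"wy":0,"wz":0,"hand":1}]'; python3 -c "
from plan import *
S=([.4356,.1401,.16],np.radians(-30.5),0)
show(S,0)
crop('side',190,90,160,120,5,'d5.png')"
```

```text
t: 5.2
tool_pos: [0.4962, 0.317, 0.1807]
orientation: [1.181, 2.555, 0.733]
ft_force: [-0.0, 0.4, -2.0]
width: 0.29
cm [ -9.56 -13.55  -8.63] w [ 0.486 -0.345  1.203] deg 76.9 pos [0.4356 0.1401 0.182 ]
cm [ -9.56 -13.55  -8.63] w [ 0.377  0.531 -1.848] deg 112.3 pos [0.4356 0.1401 0.182 ]
now 5.2 [0.4962 0.317  0.1807] [ 0.36 -0.38 -0.5   0.92  0.18 -0.3 ] [-0.04  0.42 -2.01] 0.2903111473486273
```

View pics/d5.png

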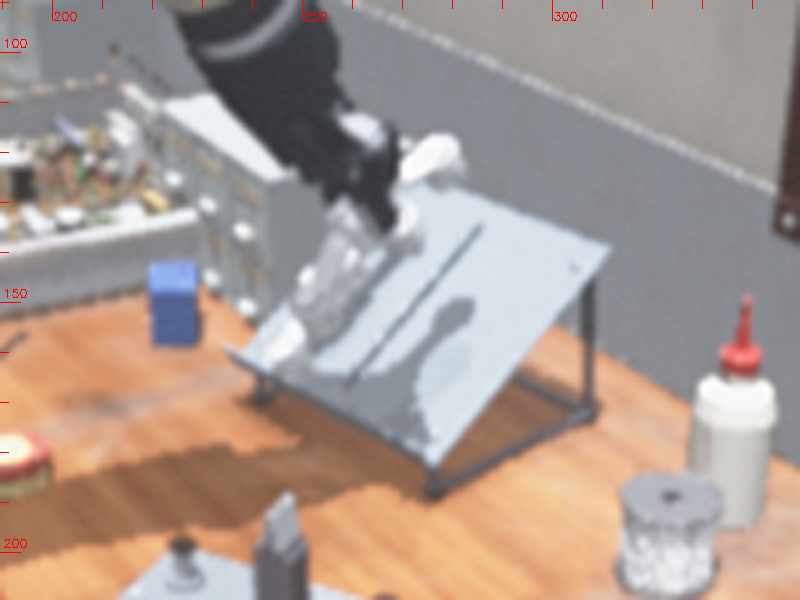

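The arm is gripped straight and has left the rack; the lower boss shows near (257,153) and the upper boss near (272,121). Next I'll carry it over the stand while levelling and turning it, in two calls.

```bash
python3 -m creep '[{"tx":-0.3,"ty":-0.4,"tz":-0.6,"wx":0.03,"wy":-0.02,"wz":0.07,"hand":1},{"tx":-0.9,"ty":-1.3,"tz":-1.5,"wx":0.06,"wy":-0.043,"wz":0.15,"hand":1},{"tx":-1.6,"ty":-2.5,"tz":-2.4,"wx":0.1,"wy":-0.071,"wz":0.25,"hand":1},{"tx":-2.4,"ty":-3.9,"tz":-3.3,"wx":0.145,"wy":-0.103,"wz":0.36,"hand":1},{"tx":-3.2,"ty":-5,"tz":-4,"wx":0.19,"wy":-0.135,"wz":0.47,"hand":1},{"tx":-4,"ty":-6,"tz":-4.6,"wx":0.235,"wy":-0.167,"wz":0.58,"hand":1},{"tx":-4.6,"ty":-6.8,"tz":-5,"wx":0.265,"wy":-0.188,"wz":0.655,"hand":1},{"tx":-4.8,"ty":-7.1,"tz":-5.1,"wx":0.28,"wy":-0.199,"wz":0.69,"hand":1}]'; python3 -c "
from plan import *
S=([.4356,.1401,.16],np.radians(-30.5),0)
show(S,0)"
```

```text
t: 6.05
tool_pos: [0.4609, 0.2237, 0.1835]
orientation: [2.155, 2.114, 0.337]
ft_force: [-0.4, 0.2, -2.2]
width: 0.29
cm [-8.37 -2.25 -1.11] w [ 0.203 -0.143  0.51 ] deg 32.5 pos [0.4356 0.1401 0.182 ]
cm [-8.37 -2.25 -1.11] w [ 0.191  0.272 -2.612] deg 150.8 pos [0.4356 0.1401 0.182 ]
now 6.05 [0.4609 0.2237 0.1835] [ 0.32 -0.26 -0.31  1.28  0.    0.34] [-0.41  0.15 -2.19] 0.29023386938078155
```

```bash
python3 -m creep '[{"tx":-1,"ty":-0.3,"tz":-0.15,"wx":0.03,"wy":-0.02,"wz":0.07,"hand":1},{"tx":-2.4,"ty":-0.7,"tz":-0.3,"wx":0.07,"wy":-0.05,"wz":0.17,"hand":1},{"tx":-4.1,"ty":-1.15,"tz":-0.55,"wx":0.11,"wy":-0.078,"wz":0.28,"hand":1},{"tx":-5.8,"ty":-1.6,"tz":-0.8,"wx":0.15,"wy":-0.106,"wz":0.38,"hand":1},{"tx":-7.2,"ty":-1.95,"tz":-1,"wx":0.18,"wy":-0.127,"wz":0.46,"hand":1},{"tx":-8.1,"ty":-2.2,"tz":-1.1,"wx":0.203,"wy":-0.143,"wz":0.51,"hand":1},{"tx":-8.4,"ty":-2.25,"tz":-1.1,"wx":0.203,"wy":-0.143,"wz":0.51,"hand":1},{"tx":-8.4,"ty":-2.25,"tz":-1.1,"wx":0.203,"wy":-0.143,"wz":0.51,"hand":1}]';python3 -m creep '[{"tx":0,"ty":0,"tz":0,"wx":0,"wy":0,"wz":0,"hand":1},{"tx":0,"ty":0,"tz":0,"wx":0,"wy":0,"wz":0,"hand":1},{"tx":0,"ty":0,"tz":0,"wx":0,"wy":0,"wz":0,"hand":1},{"tx":0,"ty":0,"tz":0,"wx":0,"wy":0,"wz":0,"hand":1}]'; python3 -c "
from plan import *
S=([.4356,.1401,.16],np.radians(-30.5),0)
show(S,0)
print(get_obs()['moment'])
crop('side',190,120,110,130,5,'d6.png')
crop('top',200,130,120,140,4.5,'d7.png')"
```

```text
t: 6.85
tool_pos: [0.4361, 0.1402, 0.182]
orientation: [2.725, 1.563, 0.003]
ft_force: [-0.3, -0.1, -2.7]
width: 0.291
t: 7.25
tool_pos: [0.4361, 0.1407, 0.183]
orientation: [2.724, 1.563, 0.005]
ft_force: [0.4, 0.1, -2.3]
width: 0.295
cm [-0.08 -0.01  0.1 ] w [ 0.002 -0.002  0.004] deg 0.3 pos [0.4356 0.1401 0.182 ]
cm [-0.08 -0.01  0.1 ] w [ 0.004  0.004 -3.138] deg 179.8 pos [0.4356 0.1401 0.182 ]
now 7.25 [0.4361 0.1407 0.183 ] [ 0.17 -0.14 -0.17  1.53  0.    0.69] [ 0.45  0.14 -2.33] 0.2947843938671051
[ 0.05457937 -0.00022253 -0.01392948]
```

View pics/d6.png

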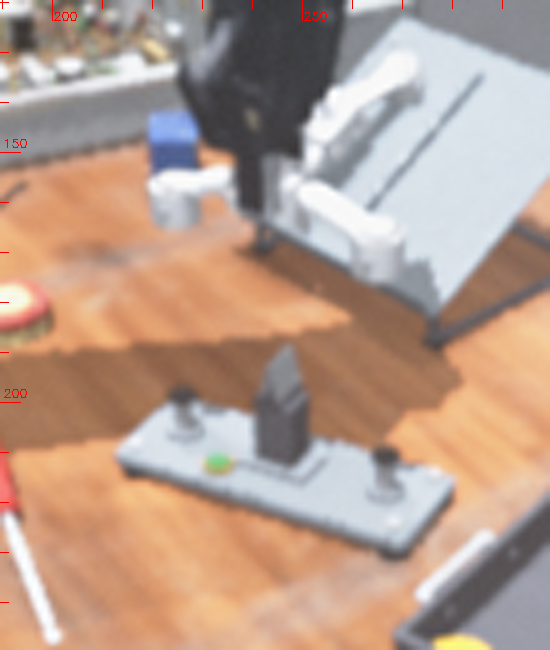

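View pics/d7.png

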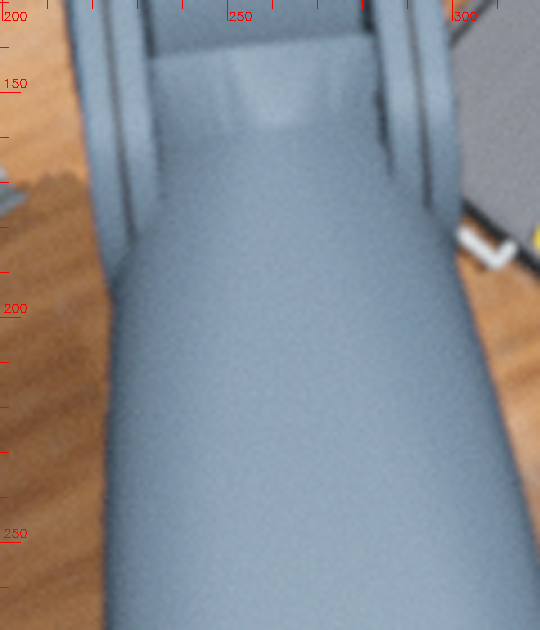

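In the side view the arm hangs level above the stand, with bosses near (224,158) and (265,168), parallel to it. I'll overlay the model to check the in-hand offset.

```bash
cat > ov.py <<'E'
from plan import *
def overlay(f,n,o,yaw,p,col=(0,0,255)):
    Ra=R.from_euler('z',yaw)*R.from_euler('y',-p);th=np.linspace(0,2*np.pi,40)
    S=[]
    for s in(1,-1):
        for z in(0,.024): S.append(np.c_[s*.062+.014*np.cos(th),.014*np.sin(th),0*th+z])
    for z in(.02,.046): S.append(np.array([[x,y,z] for x,y in((.02,.013),(-.02,.013),(-.02,-.013),(.02,-.013),(.02,.013))]))
    for k,P in enumerate(S):
        q=proj(n,Ra.apply(P)+o);cv2.polylines(f,[np.round((q+.5)*16*SC).astype(int)],False,col,1,0,4)
SC=6
def view(n,arms,name,box):
    f=cv2.cvtColor(imaging.grab_frame(n),cv2.COLOR_RGB2BGR)
    f=cv2.resize(f,None,fx=SC,fy=SC,interpolation=cv2.INTER_CUBIC)
    for a in arms: overlay(f,n,*a)
    x,y,w,h=[SC*v for v in box];cv2.imwrite('pics/'+name,f[y:y+h,x:x+w])
def held(zt=.022):
    o=get_obs();Q=R.from_rotvec(o['orientation']).as_matrix();z=-Q[:,2];y=Q[:,0];x=np.cross(y,z)
    return o['tool_pos']-zt*z, np.arctan2(x[1],x[0]), np.arcsin(x[2])
E
python3 -c "
from ov import *
h=held();print(h)
view('side',[h],'f1.png',(205,135,80,60))"
```

```text
(array([0.43624661, 0.14056805, 0.16100327]), np.float64(-0.5290503547199322), np.float64(0.002476089046805575))
```

View pics/f1.png

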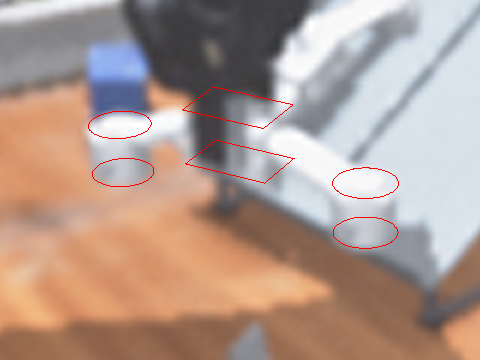

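The overlay agrees with the picture to about 1 px. Lowering to roughly 1 cm above contact.

```bash
python3 -m creep '[{"tx":-0.05,"ty":0,"tz":1,"wx":0.002,"wy":-0.002,"wz":0.004,"hand":1},{"tx":-0.05,"ty":0,"tz":2.5,"wx":0.002,"wy":-0.002,"wz":0.004,"hand":1},{"tx":-0.05,"ty":0,"tz":4,"wx":0.002,"wy":-0.002,"wz":0.004,"hand":1},{"tx":-0.05,"ty":0,"tz":5.5,"wx":0.002,"wy":-0.002,"wz":0.004,"hand":1},{"tx":-0.05,"ty":0,"tz":7,"wx":0.002,"wy":-0.002,"wz":0.004,"hand":1},{"tx":-0.05,"ty":0,"tz":8,"wx":0.002,"wy":-0.002,"wz":0.004,"hand":1},{"tx":-0.05,"ty":0,"tz":8.5,"wx":0.002,"wy":-0.002,"wz":0.004,"hand":1},{"tx":-0.05,"ty":0,"tz":8.5,"wx":0.002,"wy":-0.002,"wz":0.004,"hand":1}]';  python3 -c "
from ov import *
show(STAND)
view('side',[held()],'f2.png',(200,150,90,75))"
```

```text
t: 8.2
tool_pos: [0.4353, 0.1398, 0.0966]
orientation: [-2.728, -1.557, 0.003]
ft_force: [0.5, 0.6, -2.3]
width: 0.29
cm [0.04 0.02 1.46] w [-0.002  0.001 -0.001] deg 0.1 pos [0.4356 0.1401 0.082 ]
cm [0.04 0.02 1.46] w [2.00e-03 2.00e-03 3.14e+00] deg 179.9 pos [0.4356 0.1401 0.082 ]
now 8.2 [0.4353 0.1398 0.0966] [ 0.16 -0.11 -0.33  1.36 -0.    0.7 ] [ 0.5   0.58 -2.32] 0.2900239067816648
```

View pics/f2.png

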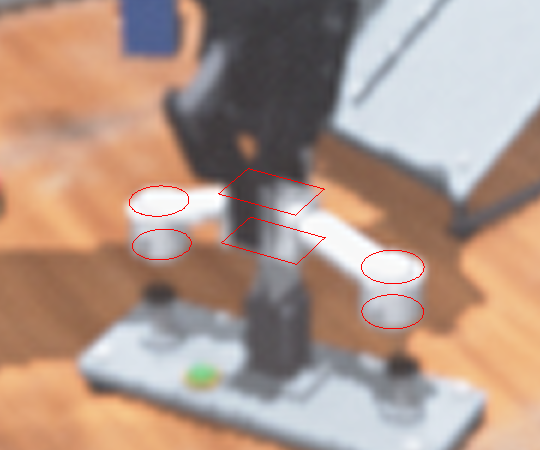

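Aligned over the knife, with the bosses above both posts. Creeping down while watching the force.

```bash
python3 -m creep '[{"tx":0,"ty":0,"tz":0.2,"wx":0,"wy":0,"wz":0,"hand":1},{"tx":0,"ty":0,"tz":0.4,"wx":0,"wy":0,"wz":0,"hand":1},{"tx":0,"ty":0,"tz":0.6,"wx":0,"wy":0,"wz":0,"hand":1},{"tx":0,"ty":0,"tz":0.8,"wx":0,"wy":0,"wz":0,"hand":1},{"tx":0,"ty":0,"tz":0.9,"wx":0,"wy":0,"wz":0,"hand":1},{"tx":0,"ty":0,"tz":1.0,"wx":0,"wy":0,"wz":0,"hand":1},{"tx":0,"ty":0,"tz":1.0,"wx":0,"wy":0,"wz":0,"hand":1}]';  python3 -m creep '[{"tx":0,"ty":0,"tz":0.1,"wx":0,"wy":0,"wz":0,"hand":1},{"tx":0,"ty":0,"tz":0.1,"wx":0,"wy":0,"wz":0,"hand":1}]'; python3 -m creep '[{"tx":0,"ty":0,"tz":0.1,"wx":0,"wy":0,"wz":0,"hand":1},{"tx":0,"ty":0,"tz":0.1,"wx":0,"wy":0,"wz":0,"hand":1}]'
```

```text
t: 8.95
tool_pos: [0.4361, 0.14, 0.0877]
orientation: [2.728, 1.557, -0.0]
ft_force: [0.2, 0.1, -2.3]
width: 0.297
t: 9.15
tool_pos: [0.4361, 0.14, 0.0868]
orientation: [2.728, 1.557, -0.0]
ft_force: [0.2, -0.2, -2.6]
width: 0.288
t: 9.35
tool_pos: [0.4361, 0.14, 0.0858]
orientation: [2.728, 1.557, -0.0]
ft_force: [0.4, 0.9, -3.0]
width: 0.292
```

```bash
for i in 1 2; do  python3 -m creep '[{"tx":0,"ty":0,"tz":0.1,"wx":0,"wy":0,"wz":0,"hand":1},{"tx":0,"ty":0,"tz":0.1,"wx":0,"wy":0,"wz":0,"hand":1}]'|egrep 'pos|force'; done
```

```text
tool_pos: [0.4361, 0.14, 0.0848]
ft_force: [-0.2, -0.8, -2.6]
tool_pos: [0.4363, 0.14, 0.0842]
ft_force: [0.1, -1.1, -0.1]
```

```bash
python3 -m creep '[{"tx":0,"ty":0,"tz":0.03,"wx":0,"wy":0,"wz":0,"hand":1},{"tx":0,"ty":0,"tz":0.03,"wx":0,"wy":0,"wz":0,"hand":1},{"tx":0,"ty":0,"tz":0.03,"wx":0,"wy":0,"wz":0,"hand":1}]'|egrep 'pos|force'
python3 -c "
from ov import *
o=get_obs();Q=R.from_rotvec(o['orientation'])
print(Q.inv().apply(o['ft_force']),Q.inv().apply(o['moment']),o['joint_velocities'].round(3))
view('side',[held(.024)],'f3.png',(200,150,90,75))"
```

```text
tool_pos: [0.4363, 0.14, 0.084]
ft_force: [-1.1, -0.4, 2.0]
[-0.88664105 -0.73521906 -2.03292399] [ 0.19541026 -0.17774248  0.00329063] [-0.     0.001  0.     0.001  0.001  0.002]
```

View pics/f3.png

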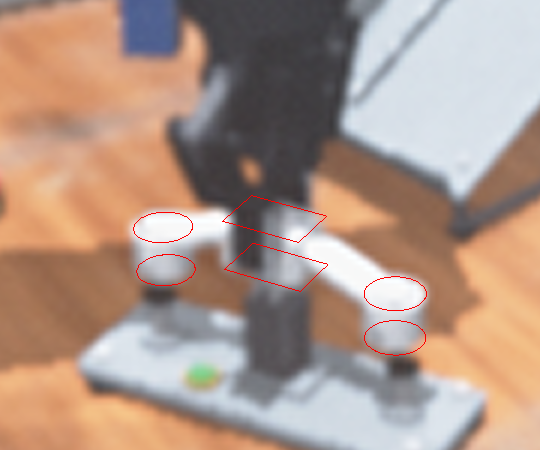

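Seated: the knife carries the weight plus about 2 N. Easing off slightly and releasing symmetrically.

```bash
python3 -m creep '[{"tx":0,"ty":0,"tz":-0.02,"wx":0,"wy":0,"wz":0,"hand":2.5},{"tx":0,"ty":0,"tz":-0.02,"wx":0,"wy":0,"wz":0,"hand":2.8},{"tx":0,"ty":0,"tz":-0.02,"wx":0,"wy":0,"wz":0,"hand":3.1},{"tx":0,"ty":0,"tz":-0.02,"wx":0,"wy":0,"wz":0,"hand":3.5},{"tx":0,"ty":0,"tz":-0.02,"wx":0,"wy":0,"wz":0,"hand":4},{"tx":0,"ty":0,"tz":-0.02,"wx":0,"wy":0,"wz":0,"hand":4.6},{"tx":0,"ty":0,"tz":-0.02,"wx":0,"wy":0,"wz":0,"hand":5},{"tx":0,"ty":0,"tz":-0.02,"wx":0,"wy":0,"wz":0,"hand":5.4}]'
python3 -c "
from ov import *
view('side',[],'f4.png',(200,150,90,75))"
```

```text
t: 10.9
tool_pos: [0.4362, 0.14, 0.0838]
orientation: [2.728, 1.557, 0.0]
ft_force: [-0.2, 0.6, 0.0]
width: 0.631
```

View pics/f4.png

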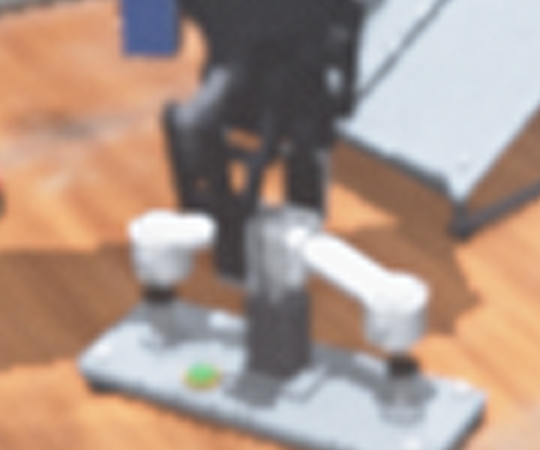

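The arm is let go and still close to level at about (245,190). I'll wait about 1.5 s and look again.

```bash
for i in 1 2; do python3 -m creep '[{"tx":0,"ty":0,"tz":0,"wx":0,"wy":0,"wz":0,"hand":5.4},{"tx":0,"ty":0,"tz":0,"wx":0,"wy":0,"wz":0,"hand":5.4},{"tx":0,"ty":0,"tz":0,"wx":0,"wy":0,"wz":0,"hand":5.4},{"tx":0,"ty":0,"tz":0,"wx":0,"wy":0,"wz":0,"hand":5.4},{"tx":0,"ty":0,"tz":0,"wx":0,"wy":0,"wz":0,"hand":5.4},{"tx":0,"ty":0,"tz":0,"wx":0,"wy":0,"wz":0,"hand":5.4},{"tx":0,"ty":0,"tz":0,"wx":0,"wy":0,"wz":0,"hand":5.4}]'|grep -E '^t:|force'; done
python3 -c "
from ov import *
view('side',[held(.024)],'f5.png',(200,150,90,75))"
```

```text
t: 11.65
ft_force: [0.2, 0.3, -0.7]
t: 12.35
ft_force: [1.1, -0.5, 0.5]
```

View pics/f5.png

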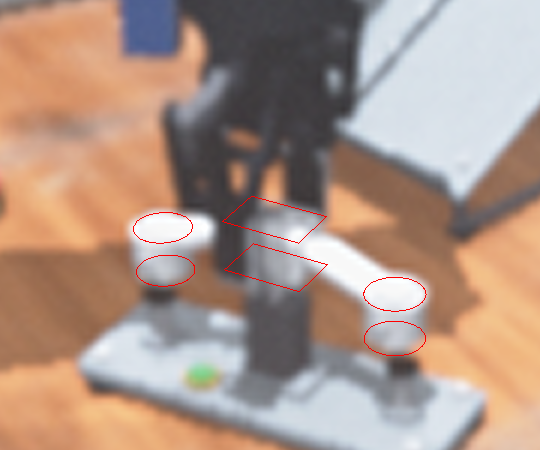

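Still level and unmoved after 1.4 s, matching the zero-lean overlay, so this arm is the sound one and can stay. Backing straight up; the other arm goes to the tray.

```bash
python3 -m creep '[{"tx":0,"ty":0,"tz":-0.5,"wx":0,"wy":0,"wz":0,"hand":5.6},{"tx":0,"ty":0,"tz":-1.2,"wx":0,"wy":0,"wz":0,"hand":5.8},{"tx":0,"ty":0,"tz":-2.4,"wx":0,"wy":0,"wz":0,"hand":6},{"tx":0,"ty":0,"tz":-4,"wx":0,"wy":0,"wz":0,"hand":6},{"tx":0,"ty":0,"tz":-6,"wx":0,"wy":0,"wz":0,"hand":6},{"tx":0,"ty":0,"tz":-8,"wx":0,"wy":0,"wz":0,"hand":6},{"tx":0,"ty":0,"tz":-10,"wx":0,"wy":0,"wz":0,"hand":6},{"tx":0,"ty":0,"tz":-11,"wx":0,"wy":0,"wz":0,"hand":6}]'
python3 -c "
from ov import *
show(L,.10)
view('side',[([.4356,.1401,.06],np.radians(-30.5),0)],'f6.png',(200,110,100,115))"
```

```text
t: 13.2
tool_pos: [0.4375, 0.1402, 0.1971]
orientation: [2.727, 1.556, 0.007]
ft_force: [0.3, 0.4, 0.6]
width: 0.697
cm [ 21.17 -12.11   1.83] w [-0.479  0.345 -1.204] deg 76.9 pos [0.441  0.3841 0.179 ]
cm [ 21.17 -12.11   1.83] w [0.377 0.524 1.848] deg 112.2 pos [0.441  0.3841 0.179 ]
now 13.2 [0.4375 0.1402 0.1971] [ 0.16 -0.13 -0.14  1.56 -0.    0.7 ] [0.27 0.36 0.59] 0.6972124258886787
```

View pics/f6.png

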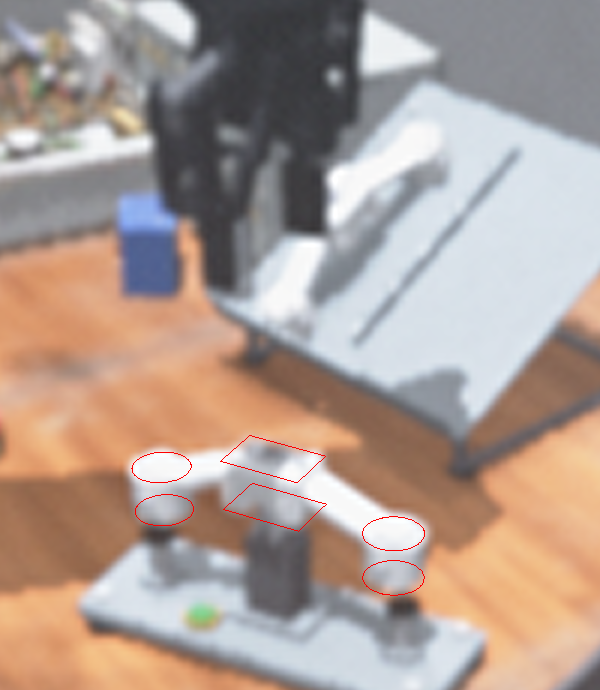

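The sound arm sits level on its own on the knife, with its hub at about (245,190). Moving to the left-hand arm.

```bash
python3 -m creep '[{"tx":1.2,"ty":-0.7,"tz":0,"wx":-0.03,"wy":0.022,"wz":-0.075,"hand":6},{"tx":3.2,"ty":-1.8,"tz":0,"wx":-0.075,"wy":0.054,"wz":-0.188,"hand":6},{"tx":5.6,"ty":-3.2,"tz":0.2,"wx":-0.127,"wy":0.091,"wz":-0.318,"hand":6},{"tx":8.2,"ty":-4.7,"tz":0.5,"wx":-0.18,"wy":0.13,"wz":-0.451,"hand":6},{"tx":11,"ty":-6.2,"tz":0.8,"wx":-0.235,"wy":0.169,"wz":-0.59,"hand":6},{"tx":13.6,"ty":-7.8,"tz":1,"wx":-0.29,"wy":0.209,"wz":-0.73,"hand":6},{"tx":16,"ty":-9.2,"tz":1.3,"wx":-0.345,"wy":0.249,"wz":-0.867,"hand":6},{"tx":17.5,"ty":-10.1,"tz":1.5,"wx":-0.39,"wy":0.281,"wz":-0.98,"hand":6}]'
python3 -c "
from ov import *
show(L,.07)"
```

```text
t: 14.05
tool_pos: [0.4371, 0.3437, 0.178]
orientation: [1.506, 2.462, 0.619]
ft_force: [-0.1, 0.4, -0.0]
width: 0.703
cm [3.6  2.21 4.04] w [-0.092  0.06  -0.218] deg 14.0 pos [0.4531 0.3944 0.1535]
cm [3.6  2.21 4.04] w [0.088 0.136 2.919] deg 167.5 pos [0.4531 0.3944 0.1535]
now 14.05 [0.4371 0.3437 0.178 ] [ 0.53 -0.38 -0.47  1.02  0.03  0.06] [-0.12  0.38 -0.02] 0.7032707605560111
```

```bash
python3 -m creep '[{"tx":0.8,"ty":0.5,"tz":0.3,"wx":-0.03,"wy":0.02,"wz":-0.07,"hand":6},{"tx":1.8,"ty":1.1,"tz":1,"wx":-0.06,"wy":0.04,"wz":-0.14,"hand":6},{"tx":3,"ty":1.8,"tz":2,"wx":-0.09,"wy":0.06,"wz":-0.21,"hand":6},{"tx":3.6,"ty":2.2,"tz":3,"wx":-0.092,"wy":0.06,"wz":-0.218,"hand":6},{"tx":3.6,"ty":2.2,"tz":3.6,"wx":-0.092,"wy":0.06,"wz":-0.218,"hand":6},{"tx":3.6,"ty":2.2,"tz":4,"wx":-0.092,"wy":0.06,"wz":-0.218,"hand":6},{"tx":3.6,"ty":2.2,"tz":4,"wx":-0.092,"wy":0.06,"wz":-0.218,"hand":6},{"tx":3.6,"ty":2.2,"tz":4,"wx":-0.092,"wy":0.06,"wz":-0.218,"hand":6}]'
python3 -m creep '[{"tx":0,"ty":0,"tz":0,"wx":0,"wy":0,"wz":0,"hand":6},{"tx":0,"ty":0,"tz":0,"wx":0,"wy":0,"wz":0,"hand":6},{"tx":0,"ty":0,"tz":0,"wx":0,"wy":0,"wz":0,"hand":6}]' >/dev/null
python3 -c "
from ov import *
show(L,0)
view('side',[([.4902,.4260,.0755],np.radians(40.4),np.radians(32))],'f7.png',(220,90,90,85))"
```

```text
t: 14.85
tool_pos: [0.4545, 0.3923, 0.1547]
orientation: [1.193, 2.552, 0.73]
ft_force: [0.9, 0.1, -0.5]
width: 0.703
cm [ 0.26 -0.06  7.15] w [-0.001  0.003 -0.007] deg 0.5 pos [0.4813 0.4184 0.0942]
cm [ 0.26 -0.06  7.15] w [4.000e-03 1.000e-03 3.134e+00] deg 179.6 pos [0.4813 0.4184 0.0942]
now 15.15 [0.4544 0.3924 0.1551] [ 0.56 -0.34 -0.53  0.83  0.07 -0.11] [ 0.78  0.08 -0.21] 0.7014373946409257
```

View pics/f7.png

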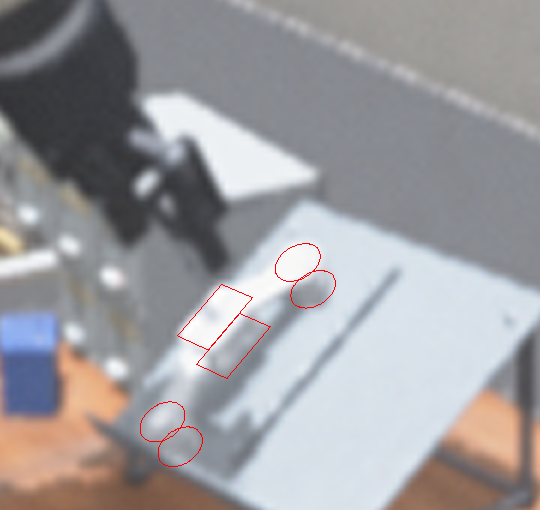

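The left arm is still where it was, with the overlay on its bosses and hub. Going down and closing.

```bash
python3 -m creep '[{"tx":0.1,"ty":0,"tz":1.2,"wx":0,"wy":0.003,"wz":-0.007,"hand":6},{"tx":0.2,"ty":0,"tz":2.6,"wx":0,"wy":0.003,"wz":-0.007,"hand":6},{"tx":0.2,"ty":0,"tz":4,"wx":0,"wy":0.003,"wz":-0.007,"hand":6},{"tx":0.2,"ty":0,"tz":5.2,"wx":0,"wy":0.003,"wz":-0.007,"hand":6},{"tx":0.2,"ty":0,"tz":6.2,"wx":0,"wy":0.003,"wz":-0.007,"hand":6},{"tx":0.2,"ty":0,"tz":6.8,"wx":0,"wy":0.003,"wz":-0.007,"hand":6},{"tx":0.2,"ty":0,"tz":7,"wx":0,"wy":0.003,"wz":-0.007,"hand":6},{"tx":0.2,"ty":0,"tz":7,"wx":0,"wy":0.003,"wz":-0.007,"hand":6}]'
python3 -c "
from ov import *
show(L,0)
view('side',[],'f8.png',(220,90,90,85))"
```

```text
t: 16.0
tool_pos: [0.4813, 0.4179, 0.095]
orientation: [1.182, 2.558, 0.731]
ft_force: [-0.2, 0.1, -1.0]
width: 0.703
cm [ 0.04 -0.01  0.09] w [-0.002 -0.    -0.   ] deg 0.1 pos [0.4813 0.4184 0.0942]
cm [ 0.04 -0.01  0.09] w [-1.000e-03  3.000e-03  3.141e+00] deg 180.0 pos [0.4813 0.4184 0.0942]
now 16.0 [0.4813 0.4179 0.095 ] [ 0.58 -0.2  -0.54  0.68  0.07 -0.11] [-0.24  0.11 -1.04] 0.7030204902388769
```

View pics/f8.png

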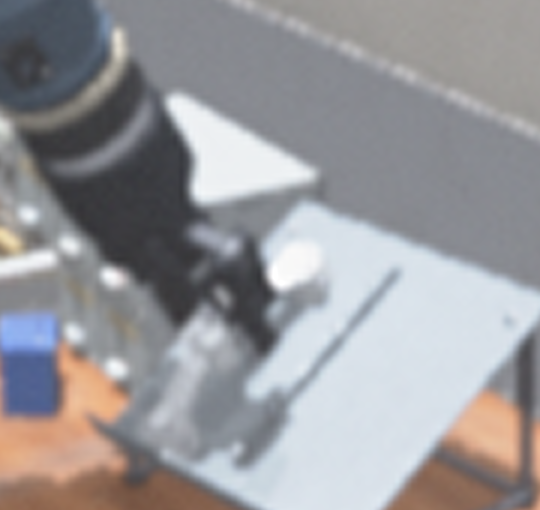

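The hub sits between the fingers at about (256,143). Closing, then lifting.

```bash
python3 -m creep '[{"tx":0.03,"ty":0,"tz":0.05,"wx":0,"wy":0,"wz":0,"hand":4},{"tx":0.03,"ty":0,"tz":0.05,"wx":0,"wy":0,"wz":0,"hand":3},{"tx":0.03,"ty":0,"tz":0.05,"wx":0,"wy":0,"wz":0,"hand":2},{"tx":0.03,"ty":0,"tz":0.05,"wx":0,"wy":0,"wz":0,"hand":1.5},{"tx":0.03,"ty":0,"tz":0.05,"wx":0,"wy":0,"wz":0,"hand":1},{"tx":0.03,"ty":0,"tz":0.05,"wx":0,"wy":0,"wz":0,"hand":1},{"tx":0.03,"ty":0,"tz":0.05,"wx":0,"wy":0,"wz":0,"hand":1},{"tx":0.03,"ty":0,"tz":0.05,"wx":0,"wy":0,"wz":0,"hand":1}]'
python3 -m creep '[{"tx":0,"ty":0,"tz":-0.4,"wx":0,"wy":0,"wz":0,"hand":1},{"tx":0,"ty":0,"tz":-1.2,"wx":0,"wy":0,"wz":0,"hand":1},{"tx":0,"ty":0,"tz":-2.5,"wx":0,"wy":0,"wz":0,"hand":1},{"tx":0,"ty":0,"tz":-4,"wx":0,"wy":0,"wz":0,"hand":1},{"tx":0,"ty":0,"tz":-6,"wx":0,"wy":0,"wz":0,"hand":1},{"tx":0,"ty":0,"tz":-8,"wx":0,"wy":0,"wz":0,"hand":1},{"tx":0,"ty":0,"tz":-10,"wx":0,"wy":0,"wz":0,"hand":1},{"tx":0,"ty":0,"tz":-11,"wx":0,"wy":0,"wz":0,"hand":1}]'
python3 -c "
from ov import *
show(([.53,.17,.20],np.radians(-20),0),0)
print(C['top']['eye'])
view('side',[held()],'f9.png',(210,80,100,95))"
```

```text
t: 16.85
tool_pos: [0.4814, 0.4184, 0.0957]
orientation: [1.182, 2.557, 0.732]
ft_force: [-3.9, -3.0, 6.3]
width: 0.292
t: 17.65
tool_pos: [0.4363, 0.3798, 0.189]
orientation: [1.182, 2.558, 0.731]
ft_force: [-0.1, -0.3, -1.6]
width: 0.291
cm [-22.06  -3.74  -6.22] w [ 0.503 -0.293  1.026] deg 67.6 pos [0.53  0.17  0.222]
cm [-22.06  -3.74  -6.22] w [ 0.337  0.578 -2.024] deg 122.2 pos [0.53  0.17  0.222]
now 17.65 [0.4363 0.3798 0.189 ] [ 0.56 -0.42 -0.51  0.92  0.08 -0.13] [-0.06 -0.26 -1.6 ] 0.2910815155433145
[0.24976298 0.12793946 1.07292909]
```

View pics/f9.png

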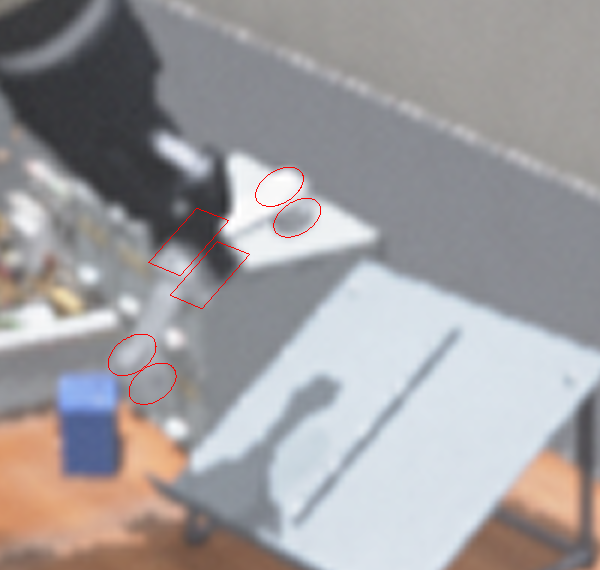

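Gripped straight, with the overlay on the bosses at about (256,111) and (232,139). Carrying it high toward the tray.

```bash
python3 -m creep '[{"tx":-1,"ty":-0.3,"tz":-0.6,"wx":0.025,"wy":-0.015,"wz":0.05,"hand":1},{"tx":-3,"ty":-0.8,"tz":-1.4,"wx":0.07,"wy":-0.041,"wz":0.14,"hand":1},{"tx":-5.8,"ty":-1.3,"tz":-2.2,"wx":0.125,"wy":-0.073,"wz":0.255,"hand":1},{"tx":-8.8,"ty":-1.8,"tz":-3.1,"wx":0.185,"wy":-0.108,"wz":0.377,"hand":1},{"tx":-11.8,"ty":-2.3,"tz":-3.9,"wx":0.245,"wy":-0.143,"wz":0.5,"hand":1},{"tx":-14.8,"ty":-2.8,"tz":-4.7,"wx":0.305,"wy":-0.178,"wz":0.62,"hand":1},{"tx":-17.4,"ty":-3.2,"tz":-5.4,"wx":0.36,"wy":-0.21,"wz":0.735,"hand":1},{"tx":-19,"ty":-3.4,"tz":-5.7,"wx":0.405,"wy":-0.236,"wz":0.825,"hand":1}]'
python3 -c "
from ov import *
show(([.6182,-.0431,.16],np.radians(-39.3),0),0)"
```

```text
t: 18.5
tool_pos: [0.5164, 0.1959, 0.2179]
orientation: [2.347, 2.011, 0.156]
ft_force: [-0.1, 0.2, -1.5]
width: 0.294
cm [-22.23  13.34   3.94] w [ 0.087 -0.072  0.531] deg 31.1 pos [ 0.6182 -0.0431  0.182 ]
cm [-22.23  13.34   3.94] w [ 0.096  0.116 -2.606] deg 149.6 pos [ 0.6182 -0.0431  0.182 ]
now 18.5 [0.5164 0.1959 0.2179] [ 0.24 -0.01  0.01  1.48  0.    0.39] [-0.13  0.18 -1.48] 0.2940035311020867
```

```bash
python3 -m creep '[{"tx":-1.5,"ty":0.9,"tz":0.2,"wx":0.008,"wy":-0.006,"wz":0.045,"hand":1},{"tx":-4,"ty":2.4,"tz":0.4,"wx":0.018,"wy":-0.015,"wz":0.11,"hand":1},{"tx":-7.5,"ty":4.5,"tz":0.8,"wx":0.032,"wy":-0.026,"wz":0.195,"hand":1},{"tx":-11,"ty":6.6,"tz":1.3,"wx":0.046,"wy":-0.038,"wz":0.28,"hand":1},{"tx":-14.5,"ty":8.7,"tz":2,"wx":0.06,"wy":-0.05,"wz":0.365,"hand":1},{"tx":-18,"ty":10.8,"tz":2.8,"wx":0.073,"wy":-0.06,"wz":0.45,"hand":1},{"tx":-20.8,"ty":12.5,"tz":3.5,"wx":0.083,"wy":-0.068,"wz":0.51,"hand":1},{"tx":-22.2,"ty":13.3,"tz":3.9,"wx":0.087,"wy":-0.072,"wz":0.531,"hand":1}]'
python3 -m creep '[{"tx":0,"ty":0,"tz":0,"wx":0,"wy":0,"wz":0,"hand":1},{"tx":0,"ty":0,"tz":0,"wx":0,"wy":0,"wz":0,"hand":1},{"tx":0,"ty":0,"tz":0,"wx":0,"wy":0,"wz":0,"hand":1},{"tx":0,"ty":0,"tz":0,"wx":0,"wy":0,"wz":0,"hand":1}]' >/dev/null
python3 -c "
from ov import *
show(TRAY,0)
view('side',[held(.024),([.4356,.1401,.06],np.radians(-30.5),0)],'g1.png',(200,150,130,100))
view('top',[held(.024)],'g2.png',(270,60,130,100))"
```

```text
t: 19.3
tool_pos: [0.6187, -0.0435, 0.1801]
orientation: [-2.837, -1.347, 0.001]
ft_force: [-0.1, 0.6, -3.0]
width: 0.289
cm [-0.35  0.25 15.87] w [ 0.002 -0.003  0.008] deg 0.5 pos [ 0.6182 -0.0431  0.025 ]
cm [-0.35  0.25 15.87] w [ 5.000e-03  2.000e-03 -3.133e+00] deg 179.5 pos [ 0.6182 -0.0431  0.025 ]
now 19.7 [ 0.6179 -0.0391  0.1837] [-0.17  0.29  0.27  1.56  0.    0.51] [-0.    0.06 -2.19] 0.29151809382396787
```

View pics/g1.png

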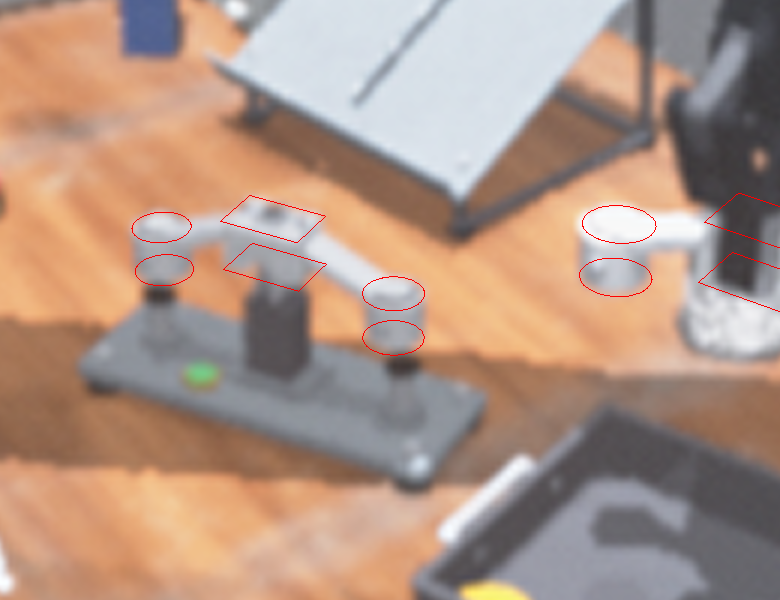

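View pics/g2.png

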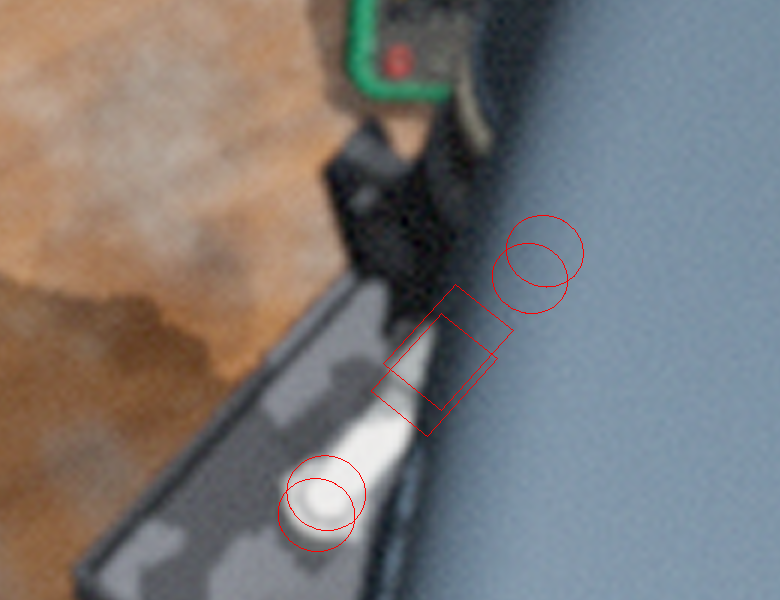

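The sound arm is unmoved and level, and the held arm is aligned over the tray. Lowering.

```bash
python3 -m creep '[{"tx":-0.1,"ty":0.1,"tz":1.2,"wx":0.002,"wy":-0.003,"wz":0.008,"hand":1},{"tx":-0.2,"ty":0.2,"tz":3,"wx":0.002,"wy":-0.003,"wz":0.008,"hand":1},{"tx":-0.2,"ty":0.2,"tz":5.2,"wx":0.002,"wy":-0.003,"wz":0.008,"hand":1},{"tx":-0.2,"ty":0.2,"tz":7.6,"wx":0.002,"wy":-0.003,"wz":0.008,"hand":1},{"tx":-0.2,"ty":0.2,"tz":10,"wx":0.002,"wy":-0.003,"wz":0.008,"hand":1},{"tx":-0.2,"ty":0.2,"tz":12,"wx":0.002,"wy":-0.003,"wz":0.008,"hand":1},{"tx":-0.2,"ty":0.2,"tz":13.5,"wx":0.002,"wy":-0.003,"wz":0.008,"hand":1},{"tx":-0.2,"ty":0.2,"tz":14.2,"wx":0.002,"wy":-0.003,"wz":0.008,"hand":1}]'
python3 -m creep '[{"tx":0,"ty":0,"tz":0.2,"wx":0,"wy":0,"wz":0,"hand":1},{"tx":0,"ty":0,"tz":0.4,"wx":0,"wy":0,"wz":0,"hand":1},{"tx":0,"ty":0,"tz":0.6,"wx":0,"wy":0,"wz":0,"hand":1},{"tx":0,"ty":0,"tz":0.8,"wx":0,"wy":0,"wz":0,"hand":1},{"tx":0,"ty":0,"tz":0.9,"wx":0,"wy":0,"wz":0,"hand":1},{"tx":0,"ty":0,"tz":1.0,"wx":0,"wy":0,"wz":0,"hand":1}]'
python3 -c "
from ov import *
show(TRAY,0)
view('side',[held(.024)],'g3.png',(250,190,130,100))"
```

```text
t: 20.6
tool_pos: [0.617, -0.0427, 0.0383]
orientation: [-2.838, -1.341, 0.007]
ft_force: [-0.8, -0.1, -2.7]
width: 0.29
t: 21.2
tool_pos: [0.6189, -0.0432, 0.0313]
orientation: [-2.84, -1.342, 0.001]
ft_force: [0.0, 1.1, -2.9]
width: 0.291
cm [-0.04 -0.06  0.63] w [-0.001  0.001 -0.002] deg 0.1 pos [ 0.6182 -0.0431  0.025 ]
cm [-0.04 -0.06  0.63] w [1.00e-03 1.00e-03 3.14e+00] deg 179.9 pos [ 0.6182 -0.0431  0.025 ]
now 21.2 [ 0.6189 -0.0432  0.0313] [-0.18  0.34  0.04  1.27 -0.    0.51] [ 0.02  1.06 -2.86] 0.29132752600353984
```

View pics/g3.png

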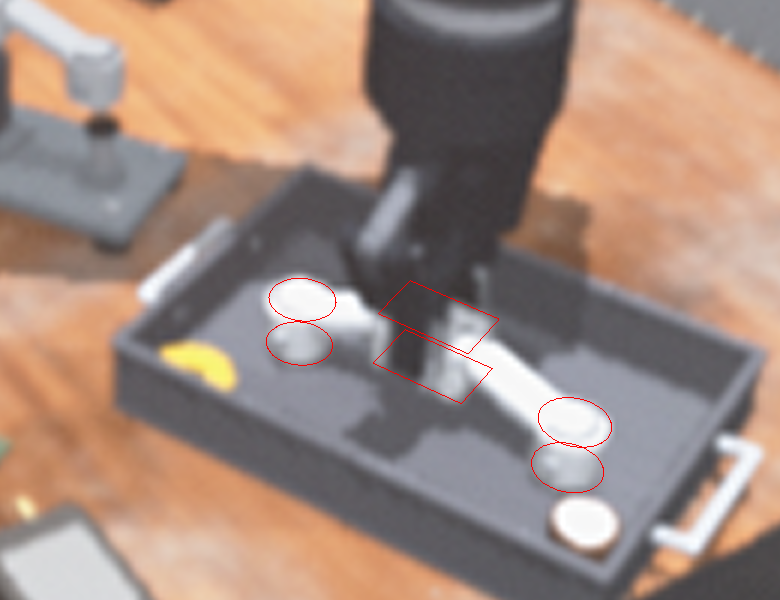

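The arm is inside the tray, clear of the walls, the capacitor (347,277) and the reel (282,250), about 5 mm above the floor. Creeping down to contact.

```bash
python3 -m creep '[{"tx":0,"ty":0,"tz":0.1,"wx":0,"wy":0,"wz":0,"hand":1},{"tx":0,"ty":0,"tz":0.2,"wx":0,"wy":0,"wz":0,"hand":1},{"tx":0,"ty":0,"tz":0.3,"wx":0,"wy":0,"wz":0,"hand":1}]'; for i in 1 2 3; do python3 -m creep '[{"tx":0,"ty":0,"tz":0.1,"wx":0,"wy":0,"wz":0,"hand":1},{"tx":0,"ty":0,"tz":0.1,"wx":0,"wy":0,"wz":0,"hand":1}]' | egrep 'pos|force'; done
```

```text
t: 21.55
tool_pos: [0.6186, -0.0431, 0.0279]
orientation: [-2.84, -1.342, 0.002]
ft_force: [0.3, 0.5, -2.6]
width: 0.291
tool_pos: [0.6187, -0.0431, 0.0279]
ft_force: [-2.5, 1.2, 3.3]
tool_pos: [0.6187, -0.0431, 0.0278]
ft_force: [-4.8, 1.0, 6.7]
tool_pos: [0.6187, -0.0431, 0.0278]
ft_force: [-6.0, 1.5, 10.8]
```

It is on the floor. Unloading and releasing.

```bash
python3 -m creep '[{"tx":0,"ty":0,"tz":-0.2,"wx":0,"wy":0,"wz":0,"hand":1},{"tx":0,"ty":0,"tz":-0.2,"wx":0,"wy":0,"wz":0,"hand":2.8},{"tx":0,"ty":0,"tz":-0.2,"wx":0,"wy":0,"wz":0,"hand":3.2},{"tx":0,"ty":0,"tz":-0.2,"wx":0,"wy":0,"wz":0,"hand":3.8},{"tx":0,"ty":0,"tz":-0.2,"wx":0,"wy":0,"wz":0,"hand":4.5},{"tx":0,"ty":0,"tz":-0.2,"wx":0,"wy":0,"wz":0,"hand":5},{"tx":0,"ty":0,"tz":-0.2,"wx":0,"wy":0,"wz":0,"hand":5.4},{"tx":0,"ty":0,"tz":-0.2,"wx":0,"wy":0,"wz":0,"hand":5.4}]'
python3 -m creep '[{"tx":0,"ty":0,"tz":-0.8,"wx":0,"wy":0,"wz":0,"hand":5.4},{"tx":0,"ty":0,"tz":-2,"wx":0,"wy":0,"wz":0,"hand":5.4},{"tx":0,"ty":0,"tz":-4,"wx":0,"wy":0,"wz":0,"hand":5.4},{"tx":0,"ty":0,"tz":-6.5,"wx":0,"wy":0,"wz":0,"hand":5.4},{"tx":0,"ty":0,"tz":-9,"wx":0,"wy":0,"wz":0,"hand":5.4},{"tx":0,"ty":0,"tz":-12,"wx":0,"wy":0,"wz":0,"hand":5.4},{"tx":0,"ty":0,"tz":-15,"wx":0,"wy":0,"wz":0,"hand":5.4},{"tx":0,"ty":0,"tz":-16,"wx":0,"wy":0,"wz":0,"hand":5.4}]'
python3 -m creep '[{"tx":0,"ty":0,"tz":0,"wx":0,"wy":0,"wz":0,"hand":5.4},{"tx":0,"ty":0,"tz":0,"wx":0,"wy":0,"wz":0,"hand":5.4},{"tx":0,"ty":0,"tz":0,"wx":0,"wy":0,"wz":0,"hand":5.4},{"tx":0,"ty":0,"tz":0,"wx":0,"wy":0,"wz":0,"hand":5.4}]'
python3 -c "
from ov import *
import ov
ov.SC=4
view('side',[([.6182,-.0431,.003],np.radians(-39.3),0),([.4356,.1401,.06],np.radians(-30.5),0)],'g4.png',(190,150,200,150))
crop('top',75,85,330,225,2.4,'g5.png')"
```

```text
t: 22.95
tool_pos: [0.6186, -0.0431, 0.0269]
orientation: [-2.84, -1.342, 0.002]
ft_force: [-0.3, 0.3, 0.4]
width: 0.633
t: 23.75
tool_pos: [0.6211, -0.0435, 0.1929]
orientation: [2.836, 1.341, 0.009]
ft_force: [0.5, 0.5, 1.8]
width: 0.632
t: 24.15
tool_pos: [0.6178, -0.043, 0.1847]
orientation: [-2.838, -1.341, 0.007]
ft_force: [-1.3, -0.5, -0.1]
width: 0.633
```

View pics/g4.png

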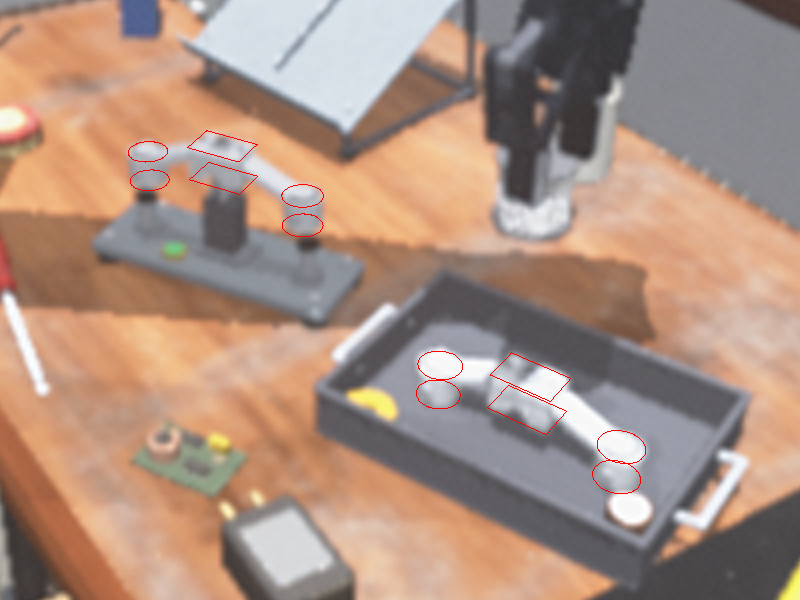

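View pics/g5.png

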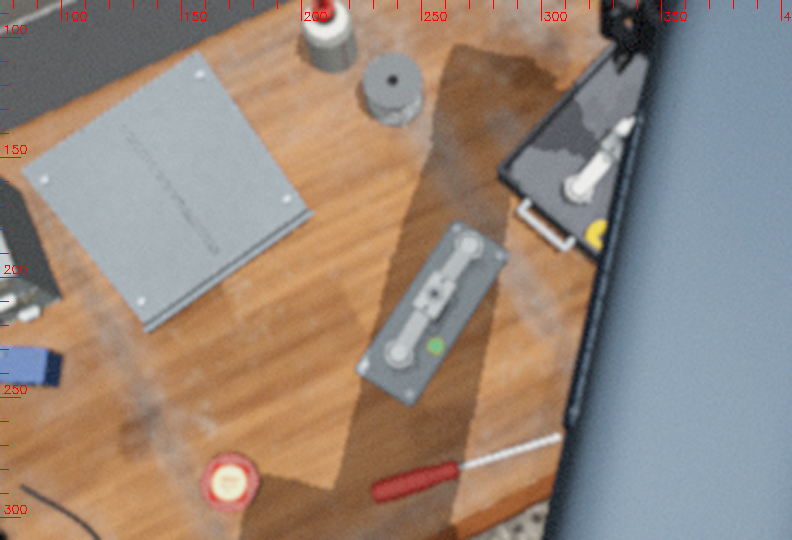

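Both arms are in place: one level on the knife with its screw at about (255,207) in the top view, the other flat in the tray. One numeric check, then I'll hand in.

```bash
python3 - <<'E'
from plan import *
print('screw height point', atz('top',[[255.3,207.0]],.109)[0].round(4),'knife',[.4356,.1401])
print(get_obs()['t'],get_obs()['ft_force'].round(1))
bot.hand_in()
E
```

```text
screw height point [0.4349 0.1392 0.109 ] knife [0.4356, 0.1401]
24.25 [ 0.2  0.4 -0.6]
the job is handed in; nothing more can be done
```

I tested the right-hand rack arm (the rack's −y side) on the knife edge, and it stayed level, so it is the sound one. It is still sitting there by itself. I laid the left-hand arm in the scrap tray as the heavy-ended one and handed the job in at about 24 s. That arm was never put on the knife; I identified it by elimination.

**Sound arm:** it held level in the pictures from release to the end, about 13 s. Its screw head measured about 1 mm from the knife middle, against the 11 mm limit.

**Scrapped arm:** it lies flat and let go on the tray floor, near the middle. Its side-view outline is within about 5 mm of the tray centre, against 55 mm.

**Other things on the bench:** the reel, tin and adapter look unmoved in the last pictures, though I did not measure them again. The highest force I read was about 12 N, pressing the scrapped arm onto the tray floor. Seating the sound arm on the knife took under 5 N.

No check failed or disagreed.

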